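# Hold the white reference tile flush against the measuring port

## Task

Take the key from its rest, push it home in the lock beside the measuring port and turn it clockwise to the stop, so that the latch bar swings clear of the gap behind the white tile; leave the key in the lock. Then slide the spacer upright all the way down behind the tile, in the half of the gap that is wide enough for it, and push it against the tile until the tile is flush with the port face. Finish like that, still gripping the spacer and holding the tile pressed, with none of the flasks knocked over.

Things in the scene. Friction and masses are not known exactly. Their poses are not given: they have to be found in the camera images.
- stand: Fixed port stand, base plate 165 x 250 mm, top 8 mm high. Origin: bench level, middle of the port face. x points into the port (pressing way), y left along the face, z up. Port face: dark plate at x=0, 124 wide, 56 high, low white head behind it. In front: tile channel between cheeks at y=+-58. Lock axis at x=-22, y=+100. Backing blocks at y=+28 and -28 (either way round), rear at x=-50.
- block_thin: Fixed thin aluminium backing block, 16 mm deep (x) x 52 wide (y), top 44 mm above the bench. Origin: middle of its rear (robot-side) lower edge, 8 mm above the bench; axes parallel to the stand's. Front face at x = -34 mm in the stand, 24 mm from a flush tile's back: the wide half of the gap.
- block_thick: The same but 31 mm deep (x): front face at -19 mm in the stand, leaving only 9 mm behind a flush tile: the narrow half, too small for the spacer.
- tile: Loose white ceramic tile upright in the channel: 10 thick (x) x 110 wide (y) x 50 mm high, about 130 g, on the base plate (underside 8 mm, top 58 mm above the bench). Origin: centre of its underside. Starts 3 to 5 mm off the port face, up to 0.02 rad askew; flush, its origin is at x = -5 mm in the stand.
- latch (a joint): Lock cylinder, 47 mm diameter, top 76 mm above the bench, with a steel latch bar 14 mm wide reaching 155 mm from the axis, 62 to 70 mm above the bench. 0: bar along the stand's -y over the gap, blocking it. Grows clockwise from above, to a stop at 1.3 rad, bar pointing to the robot's side. Starts 0 to 0.15. Friction 0.08 Nm, stays where left.
- keyhole (a point): Centre of the keyhole's mouth in the top of the lock cylinder, 76 mm above the bench, turning with the lock. Slot 11 mm (own x) x 19 mm (own y), 20 mm deep, chamfered. The latch bar points along its own -y.
- key: Key standing upright in its rest: steel blade 8 (x) x 16 (y) x 18 mm long at the bottom, above it a black bow 12 thick (x) x 36 wide (y) x 34 mm tall. 50 g. Origin: centre of the blade's lower end (bow from z = 18 to 52 mm). In the rest the origin is 7 mm above the bench. Seated, the bow's shoulder sits on the lock's top, with a play of about 0.2 rad either way.
- key_tip (a point): Centre of the lower end of the key's blade (the key's origin).
- key_rest: Fixed grey block 56 x 60 x 25 mm holding the key; origin at the centre of its underside, axes parallel to the key's.
- spacer: White plastic spacer standing upright in its rest: blade 12 thick (x) x 28 wide (y) x 60 mm long (last 4 mm 8 thick), above it a head 20 thick (x) x 36 wide (y) x 40 mm tall. About 70 g. Origin: centre of the lower end (head z = 60 to 100 mm), 10 mm above the bench in the rest; fully down in the gap 8 mm above the bench, on the base plate.
- spacer_rest: Fixed grey block 56 x 70 x 40 mm holding the spacer; origin at the centre of its underside, axes parallel to the spacer's.
- flask0: Loose stoppered volumetric flask, 60 mm wide, 138 mm tall; origin under its centre. Leave standing.
- flask1: Loose stoppered volumetric flask, 60 mm wide, 138 mm tall; origin under its centre. Leave standing.
- flask2: Loose stoppered volumetric flask, 60 mm wide, 138 mm tall; origin under its centre. Leave standing.
There are look-alikes about, which are no part of the job. What is meant by the spacer is not green, and is the smaller of those in its own colour. Leave any purple look-alike of the key alone.

How it is judged:
By the outcome, as a careful person would: the job done as asked, in the order asked, and still so for the second after the job is handed in, while the arm keeps its last pose, push and grip.
It also fails if it takes over 54 s, if anything falls off the work surface, if the arm or the gripper's body presses on something with over 40 N, if the wrist force passes 120 N, or if a joint passes its speed limit or range.

## Robot

A 6-joint arm with a two-finger parallel gripper is mounted at the origin on the work surface. World frame = base frame: x ahead of the robot, y to its left, z up, the work surface at z = 0. Lengths are in m, angles in degrees, forces in N, time in s.
With the tool pointing down it reaches from about 0.25 to 0.725 m from the base axis. Payload 9.7 kg.
Tool frame: the origin (TCP) lies at the centre of the arm's flange, where the gripper is bolted on; the fingertips stand 173 mm ahead of it and the grasp point (between the pads) lies bot.grip_depth ahead of it (bot.grip_depth is the distance from the TCP to the grasp point, in m); z points along the fingers, y is the direction in which the jaws open and shut (so a half turn about z gives the same grasp; the last joint's range is limited). The gripper opens to 85 mm and grips with 20 to 120 N. Pads are 22 mm wide; open, the fingers measure 114 mm over their backs; the gripper's body (76 mm by 85 mm) begins 54 mm behind the grasp point. The pads swing forward as they close: fully open they stand 13 mm farther back than shut.
Start: joints at [64.114, 4.979, 10.078, 95.1, 0, 90], TCP at [0.24, 0.495, 0.405] pointing down, gripper open.
Joint ranges: [-179.16, 179.16], [-48.56, 103.87], [-65.8, 70.77], [-126.05, 130.52], [-82.76, 87.17], [-180, 180]. Speed limits (degrees/s): [127.2, 127.2, 147.25, 180, 180, 180].

## Interface

Orientations are given as [roll, pitch, yaw] about the fixed x, y, z axes, in that order (R = Rz(yaw) Ry(pitch) Rx(roll)).
In Python, from workcell import status, viewer, bot gives the robot as it stands. The module is installed in compiled form; this text tells all that it offers.
- The arm moves only by the tool move_arm, never from a script. Its argument "commands" is a list of rows, each an object with "claw": the gripper's target within -1 to 1 (fully open at 1, half-way at 0, shut at -1); "travel": the shift along the tool's x, y, z in cm, a list of three; "turn": the turn about the tool's z in degrees. A call has 1 to 5 rows; each row shifts and turns the commanded pose from where the row before left it, along the tool's axes as they then stand; what a row does not reach is not made up. A row lasts 1/12 s, in which the tool goes at most 41.7 mm and 7.16 degrees, less where a joint would pass 70% of its speed; a pose out of reach is approached as far as the arm can. A call is refused whole if a number of a shift passes 4.17 or a number of a turn 7.16, either way. A call with a gripper value outside its range is refused whole. The fingers move at their own pace and stop on an object; "squeeze" is the grip in N (left out, the last holds). Time passes only in rows, so rows that do not move let the fingers close. It gives the time, the measured TCP pose, the force and the opening at its end, in the units of the state.
- status.get_obs(): the state, without advancing time (a new reading comes with each control period).
- viewer.camera(name): name is "scene" or "top"; returns the picture (420x560x3 uint8, blue, green, red); there is no depth.
- viewer.camera_params(name): a dict with "camera_matrix" (3x3 intrinsics, pixels), "xyz" and "rotation" of the camera in the world. Camera axes: x right, y up, looking along -z (the intrinsics and any distortion apply to the point x, -y, -z); pixel columns grow to the right and rows downward; lengths in m; the calibration is good to about 2 mm. A picture is of the moment at which its call begins. camera_params takes no time and is no camera call.
- bot.job_done(): hands the job in, once; it reports no verdict.
The state is a dict: "time": time; "q": joint angles; "qd": joint speeds; "joint_efforts": joint torques, N m; "ee_pos": TCP position; "tcp_rot": TCP orientation; "wrist_force": force on the tool from outside, world axes, zero at the start; "torque": the same for the moment, N m; "opening": finger opening in m.
Only numpy, scipy, OpenCV 4.12 (cv2) and the standard library are available. Lean on these libraries where they do the work, as an engineer would, in place of code of your own. Each camera call takes 0.05 s, during which the arm holds its last target.

## Working session

There is one attempt and no reset: what is moved stays moved. The work goes in short steps, Python scripts to look and compute and a tool call to move; the robot and the scene stay as the last step left them, time stands still between calls to the robot, and variables do not carry over. Pictures are saved under pics/ and viewed, and the job is handed in when it is done.

Besides the shell and the picture viewer there is one more tool, called after "Request:" by a JSON object that holds its "method" and its "body", one argument or row to a line. move_arm: Moves the arm, as the interface text tells. Its arguments: {"type":"object","properties":{"commands":{"type":"array"},"squeeze":{"type":"number"}},"required":["commands"]}

```bash
mkdir -p pics; ls
python3 - <<'E'
from workcell import status, viewer, bot
import cv2
print(status.get_obs()); print(bot.grip_depth)
for n in("scene","top"):
    im=viewer.camera(n); cv2.imwrite(f"pics/{n}0.png",im); print(n,viewer.camera_params(n))
E
```

```text
pics
{'time': 0.0, 'q': array([ 6.41139205e+01,  5.01017798e+00,  1.00339403e+01,  9.50984124e+01,
       -1.64411609e-04,  8.99975071e+01]), 'qd': array([-0.00426032,  0.0129345 , -0.00607363, -0.04924255, -0.07158741,
       -0.09067075]), 'joint_efforts': array([ 3.22715736e-03, -5.20387137e+01,  4.64804757e+01,  1.62244641e-02,
        2.57454549e-04,  1.46391648e-05]), 'ee_pos': array([0.24012142, 0.49481574, 0.40398716]), 'tcp_rot': array([-1.79925350e+02,  1.61163451e-04,  1.54116414e+02]), 'wrist_force': array([-0.15420862, -0.24435238,  0.28121283]), 'torque': array([-0.02466043, -0.05263021,  0.04779916]), 'opening': 0.08565787363960727}
0.1547
scene {'camera_matrix': array([[453.81288972,   0.        , 277.08790789],
       [  0.        , 453.81288972, 210.54237667],
       [  0.        ,   0.        ,   1.        ]]), 'xyz': array([ 1.10811229, -0.30253286,  0.86711025]), 'rotation': array([40.08194206, -1.09077817, 62.04655994])}
top {'camera_matrix': array([[546.96015392,   0.        , 266.77886443],
       [  0.        , 546.96015392, 204.41927736],
       [  0.        ,   0.        ,   1.        ]]), 'xyz': array([0.20846725, 0.04186159, 1.43089746]), 'rotation': array([ 12.07164931,  -0.18239865, -89.1949041 ])}
```

View pics/scene0.png

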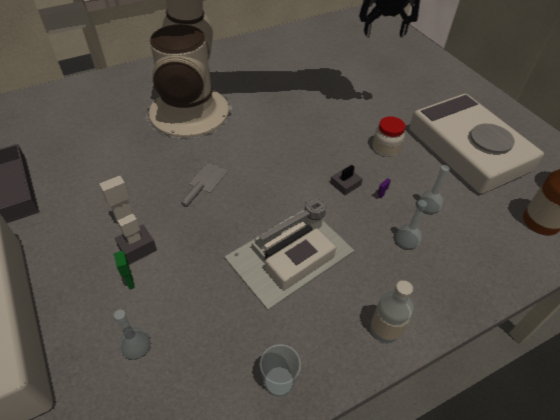

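View pics/top0.png

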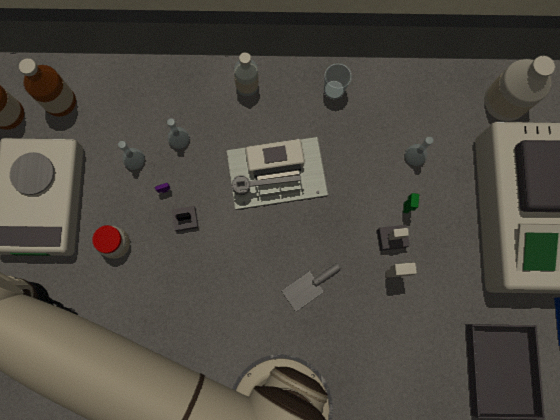

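```bash
cat > h.py <<'E'
import numpy as np, cv2
from scipy.spatial.transform import Rotation as R
from workcell import status, viewer, bot
P={n:viewer.camera_params(n) for n in("scene","top")}
def proj(n,X):
    p=P[n]; X=np.atleast_2d(X)
    r=R.from_euler('xyz',p['rotation'],degrees=True).as_matrix()
    c=(X-p['xyz'])@r; c=c*[1,-1,-1]
    u=c@p['camera_matrix'].T
    return u[:,:2]/u[:,2:]
def ray(n,uv,z):
    p=P[n]; r=R.from_euler('xyz',p['rotation'],degrees=True).as_matrix()
    d=np.linalg.inv(p['camera_matrix'])@[uv[0],uv[1],1]; d=r@(d*[1,-1,-1])
    t=(z-p['xyz'][2])/d[2]; return p['xyz']+t*d
def crop(src,x,y,w,h,k,out,lines=[]):
    im=cv2.imread(src) if isinstance(src,str) else src
    c=cv2.resize(im[y:y+h,x:x+w],None,fx=k,fy=k,interpolation=cv2.INTER_CUBIC)
    g=np.clip((c/255.)**.6*255,0,255).astype('uint8')
    for i in range(0,w,10): cv2.line(g,(i*k,0),(i*k,5 if i%50 else 12),(0,255,255),1); 
    for j in range(0,h,10): cv2.line(g,(0,j*k),(5 if j%50 else 12,j*k),(0,255,255),1)
    for i in range(0,w,20): cv2.putText(g,str(x+i),(i*k,22),0,.35,(0,255,255))
    for j in range(20,h,20): cv2.putText(g,str(y+j),(8,j*k+4),0,.35,(0,255,255))
    for pts,col in lines:
        q=((np.array(pts)-[x,y]+.5)*k).astype(int); cv2.polylines(g,[q.reshape(-1,1,2)],False,col,1)
    cv2.imwrite(out,g)
def T(o,yaw):  # planar frame -> world
    c,s=np.cos(yaw),np.sin(yaw)
    M=np.array([[c,-s,0],[s,c,0],[0,0,1]])
    return lambda p:np.atleast_2d(p)@M.T+o
def box(f,x0,x1,y0,y1,z0,z1):
    return [f([[x0,y0,z],[x1,y0,z],[x1,y1,z],[x0,y1,z],[x0,y0,z]]) for z in(z0,z1)]
E
python3 - <<'E'
from h import *
for n in("scene","top"): print(n, R.from_euler('xyz',P[n]['rotation'],degrees=True).as_matrix()[:,2], proj(n,[.6,0,0]))
crop("pics/top0.png",215,125,130,90,6,"pics/t_stand.png")
crop("pics/top0.png",150,170,60,70,8,"pics/t_key.png")
crop("pics/top0.png",370,180,60,110,6,"pics/t_sp.png")
crop("pics/scene0.png",220,190,140,115,5,"pics/s_stand.png")
crop("pics/scene0.png",320,150,80,50,8,"pics/s_key.png")
crop("pics/scene0.png",95,170,70,120,5,"pics/s_sp.png")
E
```

```text
scene [ 0.56193243 -0.3146884   0.76498572] [[282.54047702 256.90196604]]
top [-2.09157813e-01  1.74172795e-04  9.77881884e-01] [[282.58539018 173.77581411]]
```

View pics/t_stand.png

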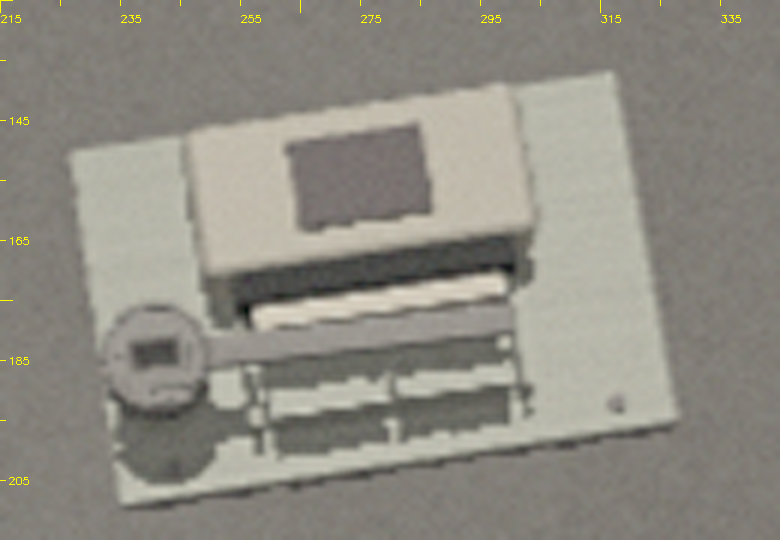

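View pics/t_key.png

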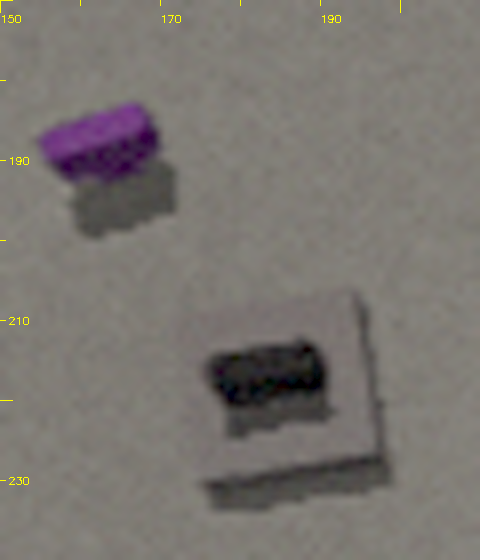

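View pics/t_sp.png

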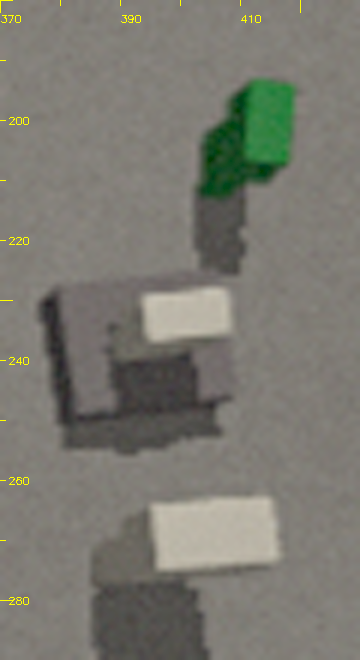

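View pics/s_stand.png

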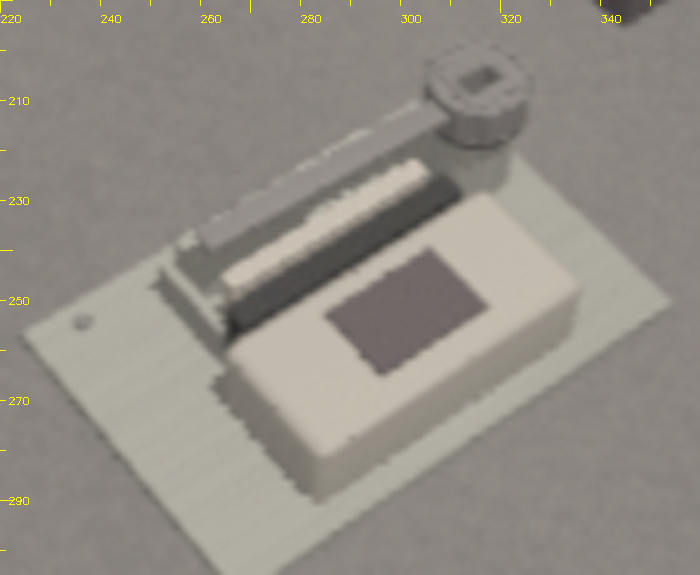

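View pics/s_key.png

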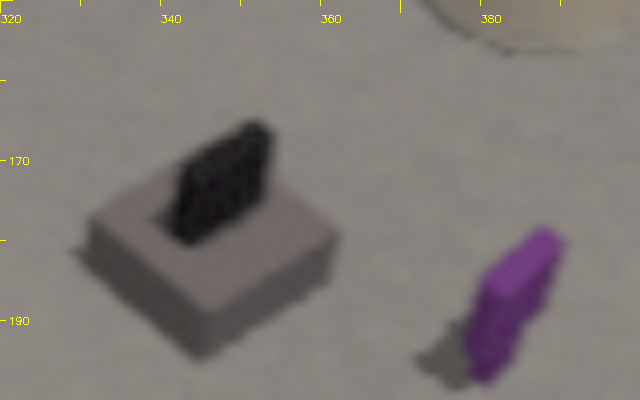

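View pics/s_sp.png

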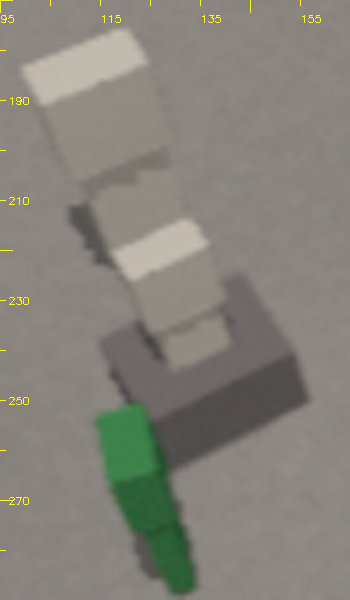

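```bash
cat > fit.py <<'E'
from h import *
from scipy.optimize import least_squares
def px(x0,y0,k,pts): return [(x0+(a+.5)/k-.5,y0+(b+.5)/k-.5) for a,b in pts]
def solve(obs,extra,x0,name):
    # obs: list (cam, uv, f(params)->local pt)
    def res(p):
        f=T([p[0],p[1],0],p[2]); r=[]
        for c,uv,l in obs: r+=list(proj(c,f(l(p)))[0]-uv)
        return np.array(r)
    s=least_squares(res,x0,loss='soft_l1')
    print(name,np.round(s.x,4),'res',np.round(res(s.x),1).tolist()); return s.x
def C(*v): return lambda p:list(v)
# stand: params x,y,yaw,plate xc, yc, latch
t=px(215,125,6,[(69,150),(613,72),(678,420),(121,506),(157,353),(514,318)])
s=px(220,190,5,[(22,333),(672,300),(480,79)])
pl=lambda sx,sy:(lambda p:[p[3]+sx*.0825,p[4]+sy*.125,.008])
o=[('top',t[0],pl(1,1)),('top',t[1],pl(1,-1)),('top',t[2],pl(-1,-1)),('top',t[3],pl(-1,1)),('top',t[4],C(-.022,.1,.076)),
('top',t[5],lambda p:[-.022-.155*np.sin(p[5]),.1-.155*np.cos(p[5]),.07]),
('scene',s[0],pl(-1,-1)),('scene',s[1],pl(1,1)),('scene',s[2],C(-.022,.1,.076))]
solve(o,0,[.6,.05,.1,0,0,.05],'stand')
t=px(150,170,8,[(355,293),(383,458),(205,482)]); s=px(320,150,8,[(90,217),(340,235),(205,312)])
o=[('top',t[0],C(.028,-.03,.025)),('top',t[1],C(-.028,-.03,.025)),('top',t[2],C(-.028,.03,.025)),
('scene',s[0],C(-.028,-.03,.025)),('scene',s[1],C(.028,.03,.025)),('scene',s[2],C(.028,-.03,.025))]
solve(o,0,[.45,.27,.1],'keyrest')
t=px(370,180,6,[(142,294),(229,287),(232,333),(146,341)]); s=px(95,170,5,[(113,246),(133,280),(209,245),(190,219)])
L=[(.01,.018),(.01,-.018),(-.01,-.018),(-.01,.018)]; Ls=[(-.01,-.018),(.01,-.018),(.01,.018),(-.01,.018)]
o=[('top',u,C(*l,.11)) for u,l in zip(t,L)]+[('scene',u,C(*l,.11)) for u,l in zip(s,Ls)]
solve(o,0,[.45,-.27,.1],'spacer')
t=px(370,180,6,[(235,400),(80,418),(58,288)]); s=px(95,170,5,[(240,272),(295,353),(172,420),(100,343)])
o=[('top',t[0],C(-.028,-.035,.04)),('top',t[1],C(-.028,.035,.04)),('top',t[2],C(.028,.035,.04)),
('scene',s[0],C(-.028,.035,.04)),('scene',s[1],C(.028,.035,.04)),('scene',s[2],C(.028,-.035,.04)),('scene',s[3],C(-.028,-.035,.04))]
solve(o,0,[.45,-.27,.1],'sprest')
for n,uv in dict(f1=(134,162),f0=(178,142),f2=(415,157)).items(): print(n,ray('top',uv,.03).round(3))
for n,uv in dict(f1=(409,238),f0=(431,204),f2=(135,346)).items(): print(n,ray('scene',uv,.03).round(3))
E
python3 fit.py
```

```text
stand [5.913e-01 1.470e-02 1.690e-01 1.120e-02 4.000e-04 4.800e-02] res [0.1, 0.3, 0.0, -0.1, -0.1, 0.0, 0.1, -0.2, -0.3, -0.3, 0.3, -0.0, 0.1, -0.1, -0.0, 0.1, -0.1, -0.3]
keyrest [0.4709 0.2563 0.1807] res [0.4, -0.8, -0.1, -0.7, -0.7, 0.1, -0.6, -0.6, -0.2, -0.6, -0.1, 0.1]
spacer [ 0.4272 -0.2871  0.0905] res [-0.2, -0.2, -0.1, -0.1, 0.4, 0.2, 0.1, 0.0, -0.1, 0.6, -0.7, 0.0, 0.3, -0.0, 0.6, -0.9]
sprest [ 0.4268 -0.2869  0.1525] res [0.8, -1.0, -0.2, -0.3, -0.5, -0.0, 0.4, -0.6, 0.5, -1.0, -4.0, 0.7, -0.2, -0.6]
f1 [0.618 0.397 0.03 ]
f0 [0.676 0.282 0.03 ]
f2 [ 0.643 -0.352  0.03 ]
f1 [0.705 0.275 0.03 ]
f0 [0.647 0.389 0.03 ]
f2 [ 0.669 -0.36   0.03 ]
```

```bash
cat > ov.py <<'E'
from h import *
import sys
def ov(pre,key=(.4709,.2563,.1807),sp=(.4272,-.2871,.12),sr=(.4268,-.2869,.12),kr=(.4709,.2563,.1807),tag='a'):
    fk=T([key[0],key[1],.007],key[2]); fr=T([kr[0],kr[1],0],kr[2]); fs=T([sp[0],sp[1],.01],sp[2]); fq=T([sr[0],sr[1],0],sr[2])
    G=(0,255,0);B=(255,128,0)
    for n,w in(('top',[(160,195,45,45,9),(372,215,50,45,9)]),('scene',[(320,155,50,42,9),(105,205,60,65,9)])):
        c,d=w
        crop(pre+n+'0.png',*c,f'pics/ov_{tag}_{n}_k.png',[(proj(n,b),G) for b in box(fk,-.006,.006,-.018,.018,.018,.052)]+[(proj(n,b),B) for b in box(fr,-.028,.028,-.03,.03,0,.025)])
        crop(pre+n+'0.png',*d,f'pics/ov_{tag}_{n}_s.png',[(proj(n,b),(0,0,255)) for b in box(fs,-.01,.01,-.018,.018,.06,.1)]+[(proj(n,b),B) for b in box(fq,-.028,.028,-.035,.035,0,.04)])
    a=[cv2.imread(f'pics/ov_{tag}_{n}_{o}.png') for n in('top','scene') for o in 'ks']
    H=max(i.shape[0] for i in a);W=max(i.shape[1] for i in a)
    a=[cv2.copyMakeBorder(i,0,H-i.shape[0],0,W-i.shape[1],0) for i in a]
    m=np.vstack([np.hstack(a[:2]),np.hstack(a[2:])])
    m=cv2.resize(m,None,fx=min(800/m.shape[1],600/m.shape[0],1),fy=min(800/m.shape[1],600/m.shape[0],1),interpolation=cv2.INTER_AREA)
    cv2.imwrite(f'pics/ov_{tag}.png',m)
if __name__=='__main__': ov('pics/')
E
python3 ov.py
```

```text
(no output)
```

View pics/ov_a.png

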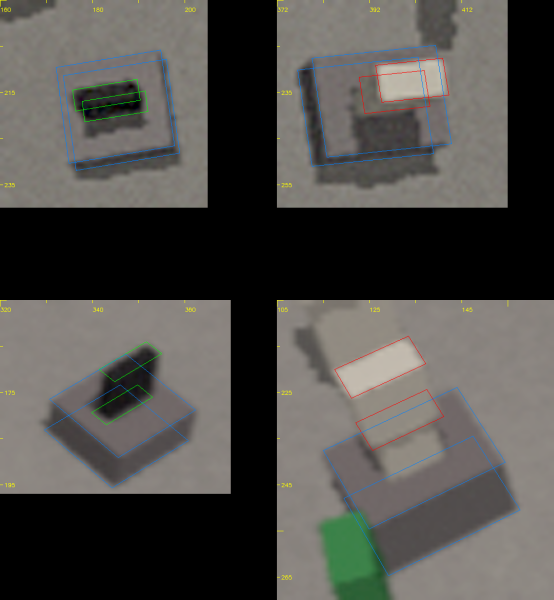

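```bash
cat > sil.py <<'E'
from h import *
from scipy.optimize import minimize
def cover(poly,win,k=8):
    x,y,w,h=win; m=np.zeros((h*k,w*k),np.uint8)
    q=np.round(((poly-[x,y]+.5)*k-.5)*16).astype(np.int32)
    cv2.fillConvexPoly(m,cv2.convexHull(q),255,shift=4)
    return cv2.resize(m,(w,h),interpolation=cv2.INTER_AREA)/255.
def fit(views,shape,x0,name):
    # views: (cam,img,win,alphafunc) ; shape(p)->points
    A=[(c,win,a) for c,win,a in views]
    def cost(p):
        return sum(((cover(proj(c,shape(p)),win)-a)**2).sum() for c,win,a in A)
    x0=np.array(x0); 
    s=minimize(cost,x0,method='Nelder-Mead',options=dict(initial_simplex=[x0,x0+[.006,0,0],x0+[0,.006,0],x0+[0,0,.15]],xatol=1e-5,fatol=1e-4))
    print(name,s.x.round(4),round(s.fun,2),'per view',[round(((cover(proj(c,shape(s.x)),w)-a)**2).sum(),2) for c,w,a in A]); return s.x
def gray(im,win):
    x,y,w,h=win; return im[y:y+h,x:x+w].max(2).astype(float)
if __name__=='__main__':
    top=cv2.imread('pics/top0.png');sc=cv2.imread('pics/scene0.png')
    wt,ws=(166,203,35,28),(334,158,28,28)
    gt,gs=gray(top,wt),gray(sc,ws)
    print(gt[10:22,8:28:1].astype(int)); print(gs[4:26,4:24].astype(int))
    kb=lambda p:np.vstack(box(T([p[0],p[1],.007],p[2]),-.006,.006,-.018,.018,.018,.052))
    at=np.clip((42-gt)/(42-8),0,1);as_=np.clip((50-gs)/(50-10),0,1)
    fit([('top',wt,at),('scene',ws,as_)],kb,[.47,.256,.18],'key')
    for v in [('top',wt,at)],[('scene',ws,as_)]: fit(v,kb,[.47,.256,.18],'key1')
    wt,ws=(388,222,26,22),(112,208,30,24)
    gt,gs=gray(top,wt),gray(sc,ws)
    print(gs[4:20,3:28].astype(int))
    st=lambda p:box(T([p[0],p[1],.01],p[2]),-.01,.01,-.018,.018,.06,.1)[1]
    at=np.clip((gt-100)/(190-100),0,1);as_=np.clip((gs-135)/(185-135),0,1)
    fit([('top',wt,at),('scene',ws,as_)],st,[.427,-.287,.1],'sp')
    for v in [('top',wt,at)],[('scene',ws,as_)]: fit(v,st,[.427,-.287,.1],'sp1')
E
python3 sil.py
```

```text
[[74 74 78 74 74 72 56 41 33 26 17 20 19 15  5 27 67 74 75 75]
 [77 73 47 28 18 11 16 12 20 17 14 17 14  7 14 14 44 73 80 79]
 [70 52 24 14 10 14 16 14 12 14  9 15 19 17 20  5 28 68 76 78]
 [73 50 21 10 14 17 15 16 19 16 17 14  9  8  7  5 13 61 79 78]
 [76 56 27 11  9 10 12  8 13  1  5  5  8  0  6  0 12 60 77 75]
 [80 75 36  5 11  0  8  2  3  8  4  5  0  1  1  4 17 62 74 75]
 [78 73 62 32  6  7 12  5 13  8  9 15 16 23 15 24 31 68 77 72]
 [69 74 74 54 17  6  7 13 10 21 35 26 31 29 30 29 27 62 76 76]
 [75 73 76 72 41 30 32 31 30 27 30 30 27 28 26 23 29 38 64 75]
 [75 72 76 76 44 26 29 27 27 30 27 30 39 36 35 35 35 66 73 76]
 [74 72 75 77 41 27 25 32 35 31 37 70 72 75 75 76 75 75 75 75]
 [76 73 72 72 48 34 36 63 75 75 77 76 75 71 80 78 77 74 75 73]]
[[95 95 94 94 92 92 92 93 93 93 93 93 92 92 92 93 92 94 93 94]
 [93 93 93 93 91 91 92 93 93 92 92 91 91 90 93 94 92 91 92 94]
 [90 92 91 90 90 92 92 93 91 88 88 88 86 80 79 91 95 94 93 93]
 [92 90 89 91 91 92 90 91 91 89 86 72 45 29 40 68 89 95 95 93]
 [91 91 90 91 92 91 91 91 87 78 60 42 18 14 12 32 65 88 92 89]
 [90 90 90 91 92 92 89 80 64
[... 2442 characters left out ...]
3 160 158 152 134 113 105 103 101 102
  103 101 101 102  97  92  92]
 [ 95  91  88  87 113 150 162 162 157 136 108 109 106 103 102 101 101 101
  101 100 101 101  99  94  88]
 [ 92  93  90  80  81 118 149 145 122 106 100 102 102 101 102 101  99 101
  100  99 101 100  99  93  81]
 [ 94  92  92  88  83  88 104 106 104 102 101 101 102 102 102 100 101 101
  100 101 101 100  99  90  76]
 [ 92  91  90  90  87  80  88  99 102 101 101 102 101 100 100 100 101 100
  100 100 100 100 100  96  83]]
sp [ 0.4273 -0.2874  0.1233] 69.49 per view [np.float64(27.37), np.float64(42.11)]
sp1 [ 0.427  -0.2865  0.0151] 26.3 per view [np.float64(26.3)]
sp1 [ 0.4276 -0.2877  0.1394] 41.85 per view [np.float64(41.85)]
```

```bash
cat > plan.py <<'E'
import sys
from h import *
def plan(tx,ty,tz,yaw,step=35,turn=7,start=None):
    o=status.get_obs()
    p=np.array(o['ee_pos'] if start is None else start[:3],float); y=o['tcp_rot'][2] if start is None else start[3]
    print('now',round(o['time'],2),np.round(o['ee_pos'],4),np.round(o['tcp_rot'],2),'open',round(o['opening'],4),'F',np.round(o['wrist_force'],1))
    d=np.array([tx,ty,tz])-p; dy=(yaw-y+180)%360-180
    n=max(1,int(np.ceil(np.abs(d).max()*1000/step)),int(np.ceil(np.linalg.norm(d)*1000/41)),int(np.ceil(abs(dy)/turn)))
    for i in range(n):
        a=np.radians(y); rem=np.array([tx,ty,tz])-p; k=n-i; w=rem/k
        t=np.round([100*(w[0]*np.cos(a)+w[1]*np.sin(a)),100*(w[0]*np.sin(a)-w[1]*np.cos(a)),-100*w[2]],2)
        tr=round(-((yaw-y+180)%360-180)/k,1)
        p=p+np.array([t[0]*np.cos(a)+t[1]*np.sin(a),t[0]*np.sin(a)-t[1]*np.cos(a),-t[2]])/100; y-=tr
        print(i+1,t.tolist(),tr)
    print('end',p.round(4),round(y,2))
if __name__=='__main__':
    a=list(map(float,sys.argv[1:])); plan(*a)
E
python3 plan.py .4705 .2565 .30 100.3
```

```text
now 0.1 [0.2401 0.4948 0.4041] [-179.93   -0.    154.12] open 0.0854 F [ 0.7 -0.1  0.4]
1 [-3.46, -1.26, 1.16] 6.0
2 [-3.57, -0.9, 1.16] 6.0
3 [-3.65, -0.52, 1.16] 6.0
4 [-3.68, -0.13, 1.15] 6.0
5 [-3.67, 0.25, 1.16] 6.0
6 [-3.63, 0.63, 1.15] 6.0
7 [-3.54, 1.01, 1.16] 5.9
8 [-3.42, 1.37, 1.15] 6.0
9 [-3.26, 1.72, 1.16] 5.9
end [0.4705 0.2565 0.3   ] 100.32
```

Request:
{"method": "move_arm", "body": {
  "commands": [
    {"claw": 1,"travel": [-3.46,-1.26,1.16],"turn": 6},
    {"claw": 1,"travel": [-3.57,-0.9,1.16],"turn": 6},
    {"claw": 1,"travel": [-3.65,-0.52,1.16],"turn": 6},
    {"claw": 1,"travel": [-3.68,-0.13,1.15],"turn": 6},
    {"claw": 1,"travel": [-3.67,0.25,1.16],"turn": 6}
  ]
}}

```text
time: 0.52
ee_pos: [0.3688, 0.361, 0.346]
tcp_rot: [-180.0, 0.0, 123.8]
wrist_force: [0.3, 0.3, -0.2]
opening: 0.0852
```

Request:
{"method": "move_arm", "body": {
  "commands": [
    {"claw": 1,"travel": [-3.63,0.63,1.15],"turn": 6},
    {"claw": 1,"travel": [-3.54,1.01,1.16],"turn": 5.9},
    {"claw": 1,"travel": [-3.42,1.37,1.15],"turn": 6},
    {"claw": 1,"travel": [-3.26,1.72,1.16],"turn": 5.9},
    {"claw": 1,"travel": [0,0,0],"turn": 0}
  ]
}}

```text
time: 0.93
ee_pos: [0.4732, 0.2524, 0.2976]
tcp_rot: [-179.8, 0.1, 99.7]
wrist_force: [-0.2, 0.2, 0.8]
opening: 0.0853
```

```bash
python3 plan.py .4705 .2565 .203 100.3 20
```

```text
now 0.93 [0.4732 0.2524 0.2976] [-1.7985e+02  1.4000e-01  9.9690e+01] open 0.0853 F [-0.2  0.2  0.8]
1 [0.09, -0.04, 1.89] -0.1
2 [0.09, -0.04, 1.89] -0.1
3 [0.09, -0.04, 1.89] -0.1
4 [0.09, -0.04, 1.9] -0.2
5 [0.09, -0.03, 1.89] -0.1
end [0.4705 0.2565 0.203 ] 100.29
```

Request:
{"method": "move_arm", "body": {
  "commands": [
    {"claw": 1,"travel": [0,0,0],"turn": 0},
    {"claw": 1,"travel": [0,0,0],"turn": 0}
  ]
}}

```text
time: 1.1
ee_pos: [0.4704, 0.2564, 0.3004]
tcp_rot: [-180.0, -0.0, 100.3]
wrist_force: [0.6, 0.5, -0.4]
opening: 0.0852
```

```bash
python3 plan.py .4705 .2565 .203 100.3 20
```

```text
now 1.1 [0.4704 0.2564 0.3004] [-179.96   -0.    100.33] open 0.0852 F [ 0.6  0.5 -0.4]
1 [0.0, 0.0, 1.95] 0.0
2 [0.0, 0.0, 1.95] 0.0
3 [0.0, 0.0, 1.95] 0.0
4 [0.0, 0.0, 1.95] 0.0
5 [0.0, 0.01, 1.94] 0.0
end [0.4705 0.2565 0.203 ] 100.33
```

Request:
{"method": "move_arm", "body": {
  "commands": [
    {"claw": 1,"travel": [0,0,2],"turn": 0},
    {"claw": 1,"travel": [0,0,2],"turn": 0},
    {"claw": 1,"travel": [0,0,2],"turn": 0},
    {"claw": 1,"travel": [0,0,2],"turn": 0},
    {"claw": 1,"travel": [0,0,1.7],"turn": 0}
  ]
}}

```text
time: 1.52
ee_pos: [0.4695, 0.2578, 0.2029]
tcp_rot: [180.0, -0.0, 100.5]
wrist_force: [-0.0, -0.0, 0.6]
opening: 0.085
```

Request:
{"method": "move_arm", "body": {
  "commands": [
    {"claw": 0,"travel": [0,0,0],"turn": 0},
    {"claw": 0,"travel": [0,0,0],"turn": 0},
    {"claw": 0,"travel": [0,0,0],"turn": 0},
    {"claw": 0,"travel": [0,0,0],"turn": 0}
  ]
}}

```text
time: 1.85
ee_pos: [0.4707, 0.2572, 0.2053]
tcp_rot: [179.9, -0.0, 100.4]
wrist_force: [0.3, 0.3, -0.4]
opening: 0.0429
```

Run:
```python
from h import *
t=viewer.camera('top');s=viewer.camera('scene');cv2.imwrite('pics/top1.png',t);cv2.imwrite('pics/scene1.png',s)
crop(s,315,120,70,75,8,'pics/s1.png')
print(status.get_obs()['ee_pos'],status.get_obs()['opening'],status.get_obs()['wrist_force'])
```

```text
[0.47074086 0.25684842 0.20490276] 0.04281629466982551 [ 0.29696164  0.33111403 -0.66371659]
```

View pics/s1.png

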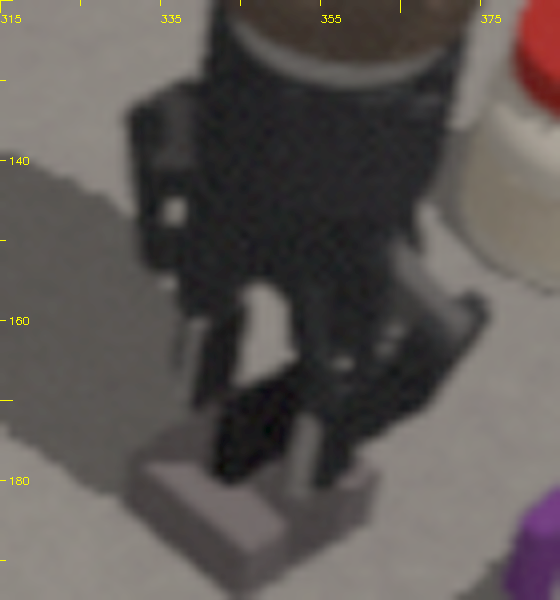

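Request:
{"method": "move_arm", "body": {
  "commands": [
    {"claw": -1,"travel": [0,0,0],"turn": 0},
    {"claw": -1,"travel": [0,0,0],"turn": 0},
    {"claw": -1,"travel": [0,0,0],"turn": 0},
    {"claw": -1,"travel": [0,0,0],"turn": 0},
    {"claw": -1,"travel": [0,0,0],"turn": 0}
  ],
  "squeeze": 60
}}

```text
time: 2.37
ee_pos: [0.4706, 0.2565, 0.2041]
tcp_rot: [180.0, -0.0, 100.3]
wrist_force: [-0.2, -0.5, 5.1]
opening: 0.0114
```

Request:
{"method": "move_arm", "body": {
  "commands": [
    {"claw": -1,"travel": [0,0,0],"turn": 0},
    {"claw": -1,"travel": [0,0,-1],"turn": 0},
    {"claw": -1,"travel": [0,0,-2.5],"turn": 0},
    {"claw": -1,"travel": [0,0,-3],"turn": 0},
    {"claw": -1,"travel": [0,0,-3.5],"turn": 0}
  ]
}}

```text
time: 2.78
ee_pos: [0.47, 0.2562, 0.3037]
tcp_rot: [-179.8, 0.1, 100.3]
wrist_force: [1.7, 0.7, -0.6]
opening: 0.0107
```

```bash
python3 plan.py .5528 .1096 .300 96.9 35 7 .4705 .2565 .3035 100.3 2>/dev/null || python3 - <<'E'
from plan import *
plan(.5528,.1096,.300,96.9,start=(.4705,.2565,.303,100.3))
E
```

```text
now 2.78 [0.47   0.2562 0.3037] [-1.7983e+02  6.0000e-02  1.0031e+02] open 0.0107 F [ 1.7  0.7 -0.6]
1 [-3.18, 1.09, 0.06] 0.7
2 [-3.17, 1.13, 0.06] 0.7
3 [-3.16, 1.17, 0.06] 0.7
4 [-3.14, 1.21, 0.06] 0.6
5 [-3.14, 1.25, 0.06] 0.7
end [0.5528 0.1096 0.3   ] 96.9
```

Request:
{"method": "move_arm", "body": {
  "commands": [
    {"claw": -1,"travel": [-3.18,1.09,0.06],"turn": 0.7},
    {"claw": -1,"travel": [-3.17,1.13,0.06],"turn": 0.7},
    {"claw": -1,"travel": [-3.16,1.17,0.06],"turn": 0.7},
    {"claw": -1,"travel": [-3.14,1.21,0.06],"turn": 0.6},
    {"claw": -1,"travel": [-3.14,1.25,0.06],"turn": 0.7}
  ]
}}

```text
time: 3.2
ee_pos: [0.5532, 0.1081, 0.301]
tcp_rot: [-180.0, 0.0, 96.9]
wrist_force: [0.1, 0.5, -0.6]
opening: 0.0112
```

Request:
{"method": "move_arm", "body": {
  "commands": [
    {"claw": -1,"travel": [0,0,0],"turn": 0},
    {"claw": -1,"travel": [0,0,0],"turn": 0},
    {"claw": -1,"travel": [0,0,0],"turn": 0},
    {"claw": -1,"travel": [0,0,0],"turn": 0}
  ]
}}

```text
time: 3.53
ee_pos: [0.5524, 0.1103, 0.3007]
tcp_rot: [-180.0, -0.0, 97.0]
wrist_force: [-0.3, 0.6, -0.2]
opening: 0.0109
```

Run:
```python
from h import *
t=viewer.camera('top');s=viewer.camera('scene');cv2.imwrite('pics/top2.png',t);cv2.imwrite('pics/scene2.png',s)
o=status.get_obs(); print(o['ee_pos'],o['tcp_rot'],o['opening'],o['wrist_force'])
# predicted key boxes
y=np.radians(o['tcp_rot'][2]-90); f=T([*o['ee_pos'][:2],o['ee_pos'][2]-.1965],y)
L=lambda n:[(proj(n,b),(0,255,0)) for b in box(f,-.006,.006,-.018,.018,.018,.052)+box(f,-.004,.004,-.008,.008,0,.018)]
crop(s,280,170,75,70,8,'pics/s2.png',L('scene')); crop(t,215,150,60,70,8,'pics/t2.png',L('top'))
```

```text
[0.55239166 0.11047744 0.3007732 ] [ 1.79999675e+02 -6.72047233e-03  9.69990941e+01] 0.01095948226763526 [-0.01740502  0.21700603 -0.41830139]
```

View pics/s2.png

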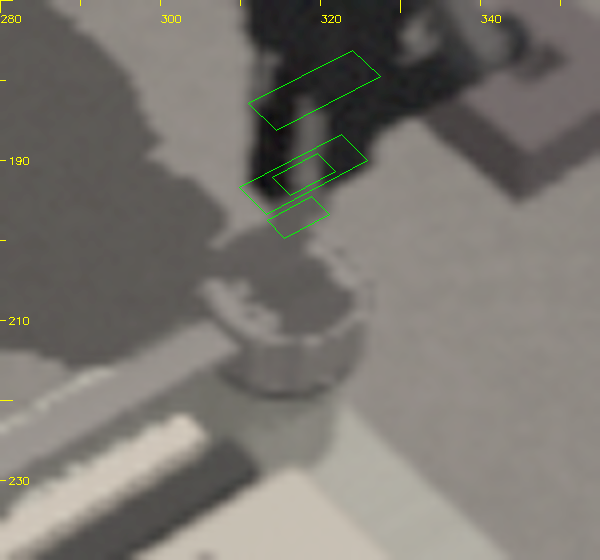

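View pics/t2.png

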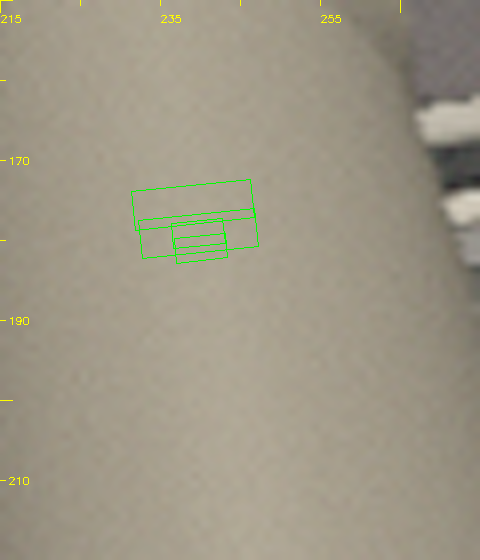

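Request:
{"method": "move_arm", "body": {
  "commands": [
    {"claw": -1,"travel": [-0.09,0.03,1.2],"turn": 0},
    {"claw": -1,"travel": [0,0,1.2],"turn": 0},
    {"claw": -1,"travel": [0,0,0],"turn": 0},
    {"claw": -1,"travel": [0,0,0],"turn": 0}
  ]
}}

```text
time: 3.97
ee_pos: [0.5527, 0.1089, 0.275]
tcp_rot: [-179.9, 0.0, 96.9]
wrist_force: [0.3, 0.4, 0.7]
opening: 0.0109
```

```bash
cat > look.py <<'E'
from h import *
import sys
tag=sys.argv[1]; w=list(map(int,sys.argv[2:7])); dz=float(sys.argv[7]) if len(sys.argv)>7 else .1965
s=viewer.camera('scene');cv2.imwrite(f'pics/scene{tag}.png',s)
o=status.get_obs(); print(o['time'],o['ee_pos'].round(4),o['tcp_rot'].round(2),o['opening'],o['wrist_force'].round(1))
y=np.radians(o['tcp_rot'][2]-90); f=T([*o['ee_pos'][:2],o['ee_pos'][2]-dz],y)
L=[(proj('scene',b),(0,255,0)) for b in box(f,-.006,.006,-.018,.018,.018,.052)+box(f,-.004,.004,-.008,.008,0,.018)]
fs=T([.5913,.0147,0],.169); a=np.linspace(0,6.3,40)
L+=[(proj('scene',fs(np.c_[-.022+.0235*np.cos(a),.1+.0235*np.sin(a),0*a+.076])),(0,0,255))]
crop(s,*w,f'pics/s{tag}.png',L)
E
python3 look.py 3 290 180 50 50 12
```

```text
4.0167 [0.553  0.1088 0.2759] [-1.7993e+02  1.0000e-02  9.6930e+01] 0.0112687045287691 [ 0.5 -0.2 -0.4]
```

View pics/s3.png

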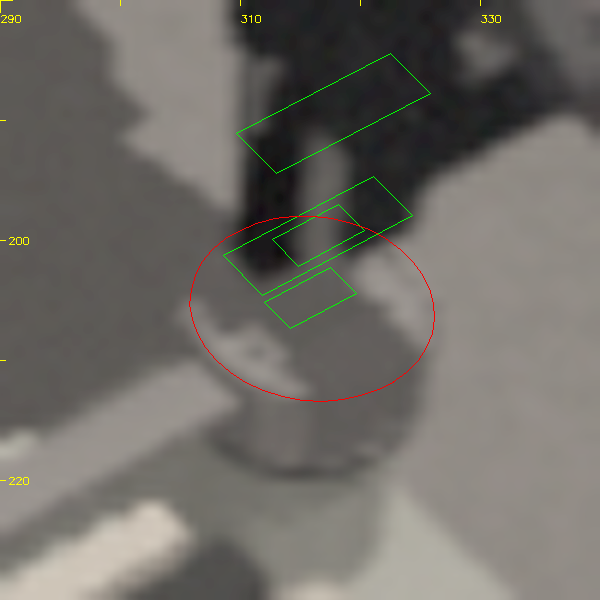

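Request:
{"method": "move_arm", "body": {
  "commands": [
    {"claw": -1,"travel": [0,0,0.2],"turn": 0},
    {"claw": -1,"travel": [0,0,0.2],"turn": 0},
    {"claw": -1,"travel": [0,0,0.2],"turn": 0},
    {"claw": -1,"travel": [0,0,0],"turn": 0}
  ]
}}

```text
time: 4.35
ee_pos: [0.5532, 0.1087, 0.2702]
tcp_rot: [-180.0, 0.0, 96.9]
wrist_force: [-0.2, -1.2, -0.6]
opening: 0.0114
```

Request:
{"method": "move_arm", "body": {
  "commands": [
    {"claw": -1,"travel": [0,0,0.2],"turn": 0},
    {"claw": -1,"travel": [0,0,0.2],"turn": 0},
    {"claw": -1,"travel": [0,0,0.2],"turn": 0},
    {"claw": -1,"travel": [0,0,0],"turn": 0}
  ]
}}

```text
time: 4.68
ee_pos: [0.5531, 0.1087, 0.2641]
tcp_rot: [-180.0, 0.0, 96.9]
wrist_force: [-0.5, -0.4, -0.4]
opening: 0.0112
```

Request:
{"method": "move_arm", "body": {
  "commands": [
    {"claw": -1,"travel": [0,0,0.3],"turn": 0},
    {"claw": -1,"travel": [0,0,0.2],"turn": 0},
    {"claw": -1,"travel": [0,0,0.2],"turn": 0},
    {"claw": -1,"travel": [0,0,0.1],"turn": 0},
    {"claw": -1,"travel": [0,0,0],"turn": 0}
  ]
}}

```text
time: 5.1
ee_pos: [0.5531, 0.1087, 0.2562]
tcp_rot: [-180.0, 0.0, 96.9]
wrist_force: [0.3, 0.7, -0.7]
opening: 0.0108
```

Request:
{"method": "move_arm", "body": {
  "commands": [
    {"claw": -1,"travel": [0,0,0.1],"turn": 0},
    {"claw": -1,"travel": [0,0,0.1],"turn": 0},
    {"claw": -1,"travel": [0,0,0],"turn": 0}
  ]
}}

```text
time: 5.35
ee_pos: [0.5533, 0.1087, 0.2551]
tcp_rot: [180.0, -0.0, 96.9]
wrist_force: [-1.2, -0.3, 3.4]
opening: 0.0113
```

Request:
{"method": "move_arm", "body": {
  "commands": [
    {"claw": -1,"travel": [0,0,0.1],"turn": 0},
    {"claw": -1,"travel": [0,0,0],"turn": 0}
  ]
}}

```text
time: 5.52
ee_pos: [0.5532, 0.1087, 0.255]
tcp_rot: [179.9, -0.0, 96.9]
wrist_force: [-3.2, -0.7, 10.2]
opening: 0.0107
```

```bash
python3 look.py 4 285 180 50 50 12
```

```text
5.5667 [0.5532 0.1087 0.255 ] [ 1.7992e+02 -1.0000e-02  9.6910e+01] 0.010919579807326003 [-4.2 -1.9 10.3]
```

View pics/s4.png

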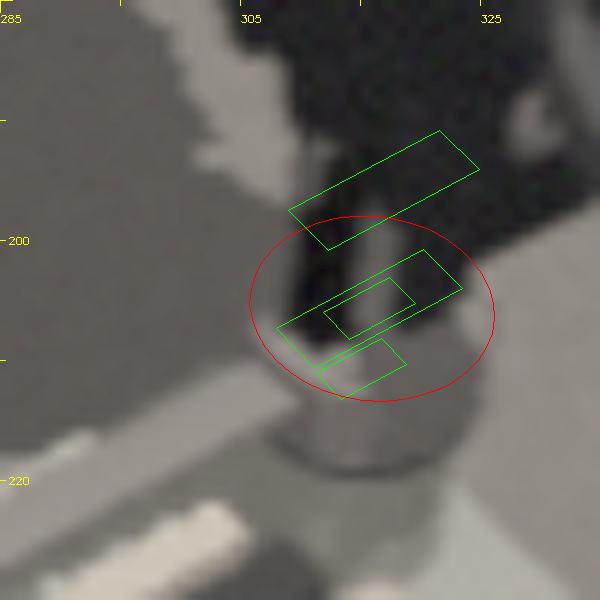

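Request:
{"method": "move_arm", "body": {
  "commands": [
    {"claw": -1,"travel": [0.05,-0.05,0],"turn": 3},
    {"claw": -1,"travel": [0,0,0],"turn": 6},
    {"claw": -1,"travel": [0,0,0],"turn": 6},
    {"claw": -1,"travel": [0,0,0],"turn": 6},
    {"claw": -1,"travel": [0,0,0],"turn": 0}
  ]
}}

```text
time: 5.98
ee_pos: [0.5526, 0.1094, 0.255]
tcp_rot: [179.9, -0.1, 75.6]
wrist_force: [-5.5, 1.4, 11.0]
opening: 0.0109
```

Request:
{"method": "move_arm", "body": {
  "commands": [
    {"claw": -1,"travel": [0,0,0],"turn": 6},
    {"claw": -1,"travel": [0,0,0],"turn": 6},
    {"claw": -1,"travel": [0,0,0],"turn": 6},
    {"claw": -1,"travel": [0,0,0],"turn": 6},
    {"claw": -1,"travel": [0,0,0],"turn": 6}
  ]
}}

```text
time: 6.4
ee_pos: [0.5528, 0.1093, 0.255]
tcp_rot: [180.0, -0.1, 45.6]
wrist_force: [-2.3, -0.1, 8.6]
opening: 0.0111
```

```bash
python3 look.py 5 220 180 120 90 6; python3 -c "
from h import *
print(status.get_obs()['torque'])"
```

```text
6.45 [0.5528 0.1093 0.255 ] [ 1.7996e+02 -1.1000e-01  4.5170e+01] 0.011030367195375645 [-2.9  0.7  9.2]
[ 0.1553159   0.54700229 -0.03044475]
```

View pics/s5.png

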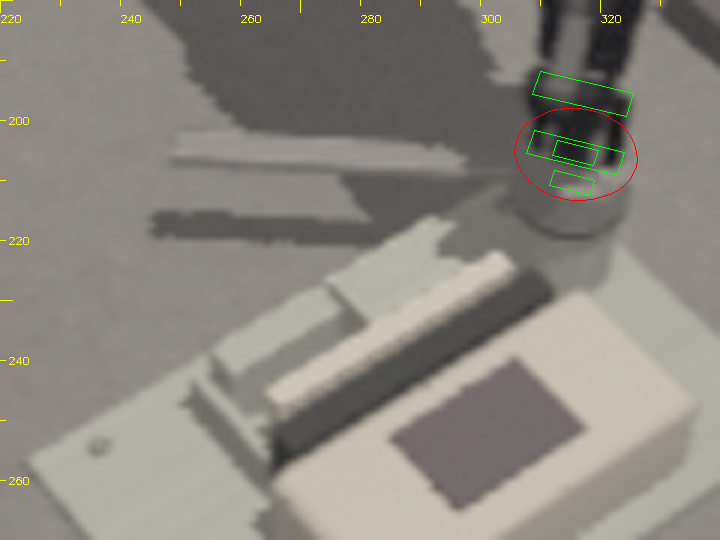

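Request:
{"method": "move_arm", "body": {
  "commands": [
    {"claw": -1,"travel": [0,0,0],"turn": 6},
    {"claw": -1,"travel": [0,0,0],"turn": 6},
    {"claw": -1,"travel": [0,0,0],"turn": 4},
    {"claw": -1,"travel": [0,0,0],"turn": 2},
    {"claw": -1,"travel": [0,0,0],"turn": 0}
  ]
}}

```text
time: 6.87
ee_pos: [0.5529, 0.1092, 0.255]
tcp_rot: [180.0, -0.1, 27.8]
wrist_force: [-1.3, -0.1, 8.7]
opening: 0.0112
```

```bash
python3 -c "
from h import *
o=status.get_obs();print(o['torque'],o['q'].round(1))"
```

```text
[ 0.0679119   0.35286922 -0.02685459] [ 11.2   6.5  -4.9  78.5   0.  163.4]
```

Request:
{"method": "move_arm", "body": {
  "commands": [
    {"claw": -1,"travel": [0,0,0],"turn": 3},
    {"claw": -1,"travel": [0,0,0],"turn": 3},
    {"claw": -1,"travel": [0,0,0],"turn": 2},
    {"claw": -1,"travel": [0,0,0],"turn": 0}
  ]
}}

```text
time: 7.2
ee_pos: [0.5529, 0.1092, 0.255]
tcp_rot: [180.0, -0.1, 19.8]
wrist_force: [-0.7, -1.4, 7.8]
opening: 0.0113
```

```bash
python3 look.py 6 220 180 120 90 6; python3 -c "
from h import *
o=status.get_obs();print(o['torque'],o['q'].round(1))"
```

```text
7.25 [0.5529 0.1092 0.255 ] [ 1.7998e+02 -1.3000e-01  1.9880e+01] 0.010963414863485666 [-1.  -1.2  8.1]
[-0.08913939  0.28467523 -0.00789252] [ 11.2   6.5  -4.9  78.5  -0.  171.3]
```

View pics/s6.png

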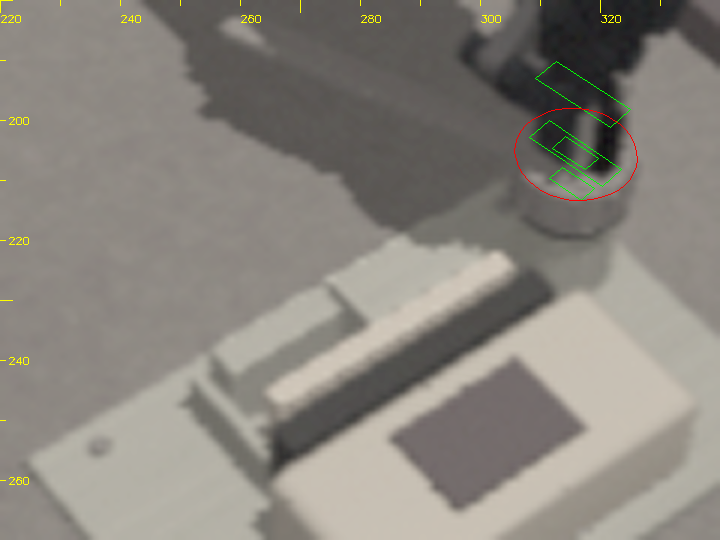

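Run:
```python
from h import *
f=T([.5913,.0147,0],.169)
L=[]
for a in(1.0,1.1,1.2,1.25,1.3):
    d=np.array([-np.sin(a),-np.cos(a)]);n=np.array([d[1],-d[0]]);o=np.array([-.022,.1])
    q=[[*(o+r*d+w*n),.07] for r,w in((.03,.007),(.155,.007),(.155,-.007),(.03,-.007))]
    u=proj('scene',f(q)); print(a,u[1:3].round(1).tolist()); L.append((u,(0,int(200*a-150) if a<1.3 else 255,0 if a<1.3 else 255)))
crop('pics/scene6.png',235,165,70,50,10,'pics/s6b.png',L)
```

```text
1.0 [[254.1, 187.4], [251.9, 191.5]]
1.1 [[257.0, 183.2], [254.4, 187.0]]
1.2 [[260.4, 179.3], [257.3, 182.8]]
1.25 [[262.3, 177.4], [259.0, 180.8]]
1.3 [[264.3, 175.7], [260.8, 178.9]]
```

View pics/s6b.png

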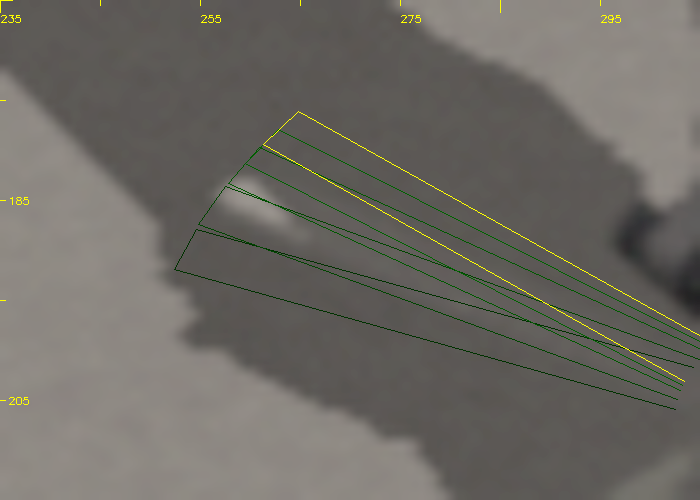

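Request:
{"method": "move_arm", "body": {
  "commands": [
    {"claw": -1,"travel": [0,0,0],"turn": 2.5},
    {"claw": -1,"travel": [0,0,0],"turn": 2},
    {"claw": -1,"travel": [0,0,0],"turn": 0}
  ]
}}

```text
time: 7.5
ee_pos: [0.5529, 0.1091, 0.255]
tcp_rot: [180.0, -0.1, 15.3]
wrist_force: [-0.2, -0.8, 8.8]
opening: 0.0112
```

```bash
python3 -c "
from h import *
o=status.get_obs();print(o['torque'],o['q'].round(2),o['tcp_rot'])"
```

```text
[-0.16475334  0.23817563  0.05389507] [ 1.1170e+01  6.4600e+00 -4.8800e+00  7.8540e+01 -1.0000e-02  1.7588e+02] [ 1.79980136e+02 -1.31622271e-01  1.52869324e+01]
```

Request:
{"method": "move_arm", "body": {
  "commands": [
    {"claw": -1,"travel": [0,0,0],"turn": 1},
    {"claw": -1,"travel": [0,0,0],"turn": 1},
    {"claw": -1,"travel": [0,0,0],"turn": 0}
  ]
}}

```text
time: 7.75
ee_pos: [0.553, 0.1091, 0.255]
tcp_rot: [180.0, -0.1, 13.4]
wrist_force: [-1.7, -1.5, 8.3]
opening: 0.011
```

```bash
python3 look.py 7 235 165 70 50 10; python3 -c "
from h import *
o=status.get_obs();print(o['torque'],o['q'].round(2),o['tcp_rot'])"
```

```text
7.8 [0.553  0.1091 0.255 ] [ 1.7998e+02 -1.4000e-01  1.3400e+01] 0.01094736578563803 [-1.2 -0.8  8.5]
[-0.21102164  0.26842293  0.03955776] [ 1.1170e+01  6.4600e+00 -4.8700e+00  7.8540e+01 -2.0000e-02  1.7777e+02] [ 1.79979305e+02 -1.35673844e-01  1.33964196e+01]
```

View pics/s7.png

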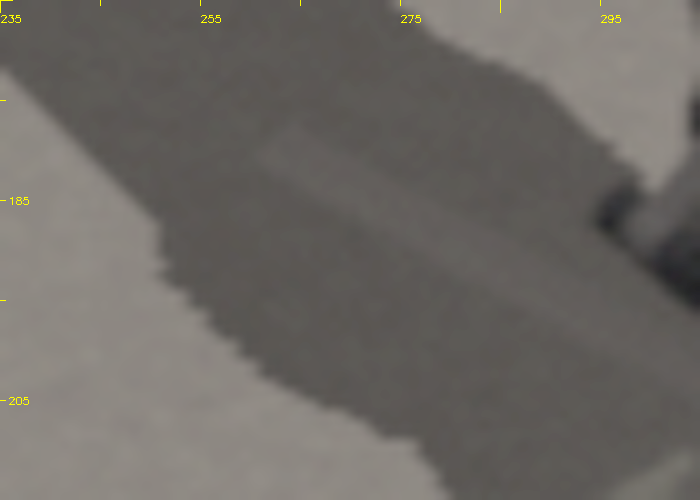

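Run:
```python
from h import *
im=cv2.imread('pics/scene7.png').astype(float); im=cv2.GaussianBlur(im,(0,0),.6)
im=np.clip((im-30)*5,0,255).astype('uint8')
f=T([.5913,.0147,0],.169);L=[]
for a,c in((1.2,(255,0,0)),(1.25,(0,255,0)),(1.3,(0,0,255))):
    d=np.array([-np.sin(a),-np.cos(a)]);n=np.array([d[1],-d[0]]);o=np.array([-.022,.1])
    L.append((proj('scene',f([[*(o+r*d+w*n),.07] for r,w in((.03,.007),(.155,.007),(.155,-.007),(.03,-.007))])),c))
crop(im,250,165,60,45,13,'pics/s7b.png',L)
```

```text
(no output)
```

View pics/s7b.png

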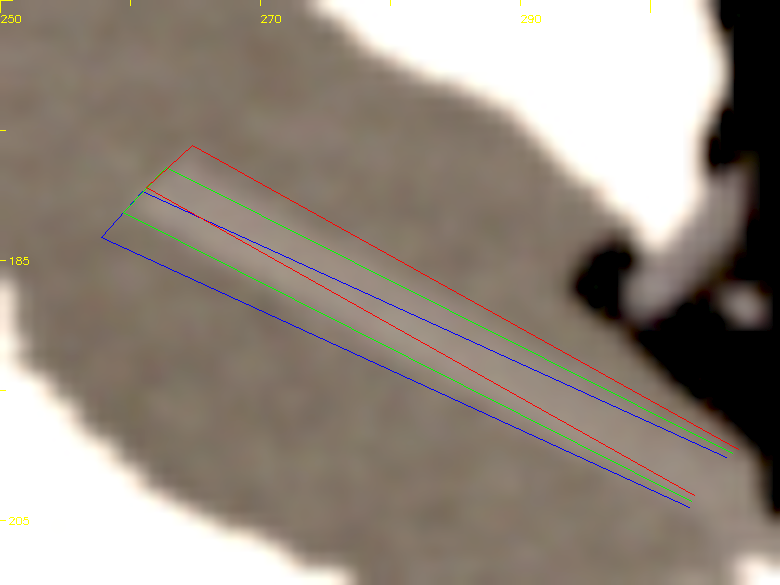

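Request:
{"method": "move_arm", "body": {
  "commands": [
    {"claw": -1,"travel": [0,0,0],"turn": 0.7},
    {"claw": -1,"travel": [0,0,0],"turn": 0.5},
    {"claw": -1,"travel": [0,0,0],"turn": 0},
    {"claw": -1,"travel": [0,0,0],"turn": 0}
  ]
}}

```text
time: 8.13
ee_pos: [0.553, 0.1091, 0.255]
tcp_rot: [180.0, -0.1, 12.2]
wrist_force: [-0.6, -0.6, 8.3]
opening: 0.0109
```

```bash
python3 -c "
from h import *
o=status.get_obs();print(o['torque'],o['q'].round(2),o['tcp_rot'])
s=viewer.camera('scene');cv2.imwrite('pics/scene8.png',s)
im=s.astype(float); im=cv2.GaussianBlur(im,(0,0),.6)
im=np.clip((im-30)*5,0,255).astype('uint8')
f=T([.5913,.0147,0],.169);L=[]
for a,c in((1.25,(0,255,0)),(1.3,(0,0,255))):
    d=np.array([-np.sin(a),-np.cos(a)]);n=np.array([d[1],-d[0]]);o=np.array([-.022,.1])
    L.append((proj('scene',f([[*(o+r*d+w*n),.07] for r,w in((.03,.007),(.155,.007),(.155,-.007),(.03,-.007))])),c))
crop(im,250,165,60,45,13,'pics/s8b.png',L)
"
```

```text
[-0.12436949  0.283015    0.0515179 ] [ 1.1160e+01  6.4600e+00 -4.8700e+00  7.8530e+01 -2.0000e-02  1.7896e+02] [ 1.79981914e+02 -1.35976430e-01  1.22074293e+01]
```

View pics/s8b.png

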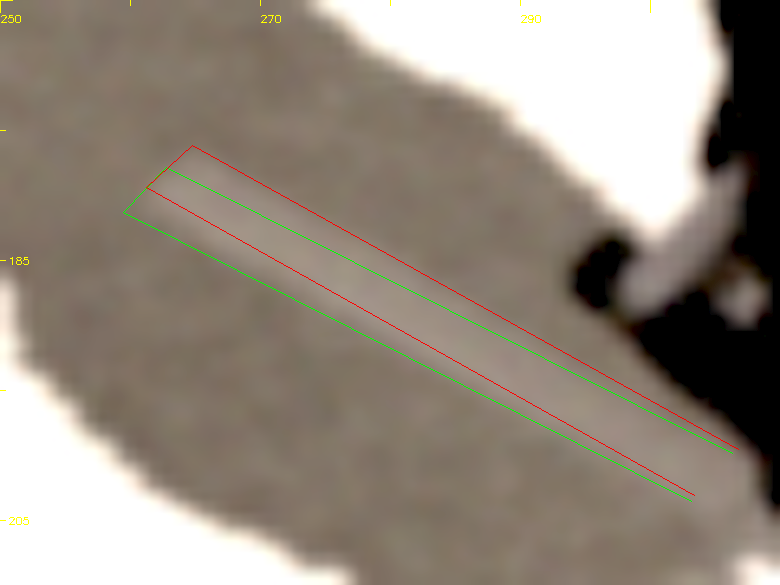

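Request:
{"method": "move_arm", "body": {
  "commands": [
    {"claw": 0,"travel": [0,0,-0.1],"turn": 0},
    {"claw": 0,"travel": [0,0,0],"turn": 0},
    {"claw": 0,"travel": [0,0,0],"turn": 0},
    {"claw": 0,"travel": [0,0,0],"turn": 0},
    {"claw": 0,"travel": [0,0,-0.5],"turn": 0}
  ]
}}

```text
time: 8.6
ee_pos: [0.5524, 0.1091, 0.2586]
tcp_rot: [-180.0, 0.1, 12.2]
wrist_force: [-0.0, -0.1, 0.7]
opening: 0.0429
```

Request:
{"method": "move_arm", "body": {
  "commands": [
    {"claw": 0,"travel": [0,0,-1],"turn": 0},
    {"claw": 0,"travel": [0,0,-2],"turn": 0},
    {"claw": 0,"travel": [0,0,-2.5],"turn": 0},
    {"claw": 0,"travel": [0,0,0],"turn": -7},
    {"claw": 0,"travel": [0,0,0],"turn": -7}
  ]
}}

```text
time: 9.02
ee_pos: [0.553, 0.1092, 0.3175]
tcp_rot: [179.9, -0.2, 26.5]
wrist_force: [-1.2, 0.9, -0.8]
opening: 0.043
```

```bash
python3 look.py 9 235 160 100 75 8
```

```text
9.0667 [0.5529 0.1092 0.3165] [ 1.7996e+02 -1.3000e-01  2.7070e+01] 0.042511540756728035 [ 0.6 -0.4 -0.6]
```

View pics/s9.png

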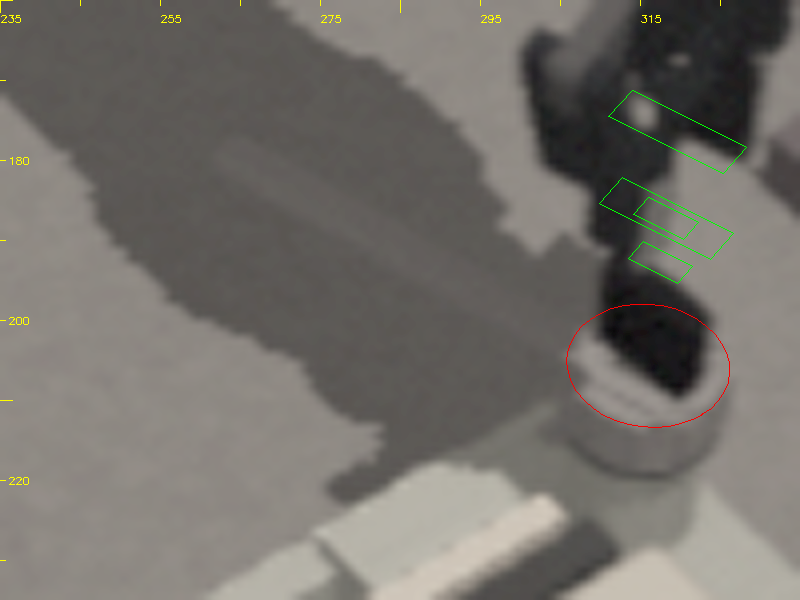

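Request:
{"method": "move_arm", "body": {
  "commands": [
    {"claw": 0,"travel": [0,0,0],"turn": -6.9},
    {"claw": 0,"travel": [0,0,0],"turn": -6.9},
    {"claw": 0,"travel": [0,0,0],"turn": -6.9},
    {"claw": 0,"travel": [0,0,0],"turn": -6.9},
    {"claw": 0,"travel": [0,0,0],"turn": -6.9}
  ]
}}

```text
time: 9.48
ee_pos: [0.5526, 0.1091, 0.3151]
tcp_rot: [180.0, -0.0, 60.9]
wrist_force: [-0.1, -0.3, -0.1]
opening: 0.0424
```

Request:
{"method": "move_arm", "body": {
  "commands": [
    {"claw": 0,"travel": [0,0,0],"turn": -6.9},
    {"claw": 0,"travel": [0,0,0],"turn": -6.9},
    {"claw": 0,"travel": [0,0,0],"turn": -6.9},
    {"claw": 0,"travel": [0,0,0],"turn": -6.9},
    {"claw": 0,"travel": [0,0,0],"turn": -6.9}
  ]
}}

```text
time: 9.9
ee_pos: [0.5526, 0.1091, 0.3151]
tcp_rot: [180.0, -0.0, 95.4]
wrist_force: [-0.0, -0.0, 0.0]
opening: 0.043
```

Request:
{"method": "move_arm", "body": {
  "commands": [
    {"claw": 0,"travel": [0,0,0],"turn": -6.9},
    {"claw": 0,"travel": [0,0,0],"turn": -6.9},
    {"claw": 0,"travel": [0,0,0],"turn": -6.9},
    {"claw": 0,"travel": [0,0,0],"turn": -6.9},
    {"claw": 0,"travel": [0,0,0],"turn": -6.9}
  ]
}}

```text
time: 10.32
ee_pos: [0.5526, 0.1091, 0.3151]
tcp_rot: [180.0, 0.0, 129.9]
wrist_force: [0.2, 0.2, -0.1]
opening: 0.0428
```

Request:
{"method": "move_arm", "body": {
  "commands": [
    {"claw": 0,"travel": [0,0,0],"turn": -6.9},
    {"claw": 0,"travel": [0,0,0],"turn": -6.9},
    {"claw": 0,"travel": [0,0,0],"turn": -6.9},
    {"claw": 0,"travel": [0,0,0],"turn": -6.9},
    {"claw": 0,"travel": [0,0,0],"turn": -6.9}
  ]
}}

```text
time: 10.73
ee_pos: [0.5526, 0.1091, 0.3151]
tcp_rot: [180.0, 0.0, 164.4]
wrist_force: [0.7, 0.3, 0.0]
opening: 0.0429
```

Request:
{"method": "move_arm", "body": {
  "commands": [
    {"claw": 0,"travel": [0,0,0],"turn": -6.9},
    {"claw": 0,"travel": [0,0,0],"turn": -6.9},
    {"claw": 0,"travel": [0,0,0],"turn": -6.9},
    {"claw": 0,"travel": [0,0,0],"turn": -6.9},
    {"claw": 0,"travel": [0,0,0],"turn": 0}
  ]
}}

```text
time: 11.15
ee_pos: [0.5526, 0.1091, 0.3151]
tcp_rot: [180.0, 0.0, -168.0]
wrist_force: [0.0, 0.1, 0.5]
opening: 0.043
```

Request:
{"method": "move_arm", "body": {
  "commands": [
    {"claw": 0,"travel": [0,0,0],"turn": 0}
  ]
}}

```text
time: 11.23
ee_pos: [0.5526, 0.1091, 0.315]
tcp_rot: [-180.0, 0.0, -168.5]
wrist_force: [-0.1, 0.1, 0.1]
opening: 0.0429
```

```bash
python3 -c "
from h import *
o=status.get_obs();print(o['q'].round(2),o['tcp_rot'],o['ee_pos'])"
```

```text
[11.17  5.91  1.16 85.24 -0.   -0.32] [-1.79998215e+02  1.12150210e-02 -1.68508325e+02] [0.55264917 0.10912975 0.31498504]
```

Request:
{"method": "move_arm", "body": {
  "commands": [
    {"claw": 0,"travel": [0,0,1.6],"turn": 0},
    {"claw": 0,"travel": [0,0,1.6],"turn": 0},
    {"claw": 0,"travel": [0,0,1.6],"turn": 0},
    {"claw": 0,"travel": [0,0,1.1],"turn": 0},
    {"claw": 0,"travel": [0,0,0],"turn": 0}
  ]
}}

```text
time: 11.65
ee_pos: [0.5521, 0.109, 0.2532]
tcp_rot: [180.0, -0.2, -168.4]
wrist_force: [0.1, 0.0, 0.4]
opening: 0.0432
```

Request:
{"method": "move_arm", "body": {
  "commands": [
    {"claw": -1,"travel": [0,0,0],"turn": 0},
    {"claw": -1,"travel": [0,0,0],"turn": 0},
    {"claw": -1,"travel": [0,0,0],"turn": 0},
    {"claw": -1,"travel": [0,0,0],"turn": 0},
    {"claw": -1,"travel": [0,0,0],"turn": 0}
  ]
}}

```text
time: 12.07
ee_pos: [0.5529, 0.1092, 0.2569]
tcp_rot: [-180.0, 0.1, -168.2]
wrist_force: [-1.9, -1.2, 5.8]
opening: 0.0111
```

Request:
{"method": "move_arm", "body": {
  "commands": [
    {"claw": -1,"travel": [0,0,0],"turn": 1.5},
    {"claw": -1,"travel": [0,0,0],"turn": 1.5},
    {"claw": -1,"travel": [0,0,0],"turn": 0}
  ]
}}

```text
time: 12.32
ee_pos: [0.553, 0.1091, 0.2569]
tcp_rot: [-180.0, 0.1, -171.3]
wrist_force: [-0.6, -0.8, 5.3]
opening: 0.0105
```

```bash
cat > bar.py <<'E'
from h import *
import sys
o=status.get_obs();print(o['torque'],o['q'].round(2),o['tcp_rot'])
s=viewer.camera('scene');cv2.imwrite(f'pics/scene{sys.argv[1]}.png',s)
im=s.astype(float); im=cv2.GaussianBlur(im,(0,0),.6)
im=np.clip((im-30)*5,0,255).astype('uint8')
f=T([.5913,.0147,0],.169);L=[]
for a,c in((1.25,(0,255,0)),(1.3,(0,0,255))):
    d=np.array([-np.sin(a),-np.cos(a)]);n=np.array([d[1],-d[0]]);o=np.array([-.022,.1])
    L.append((proj('scene',f([[*(o+r*d+w*n),.07] for r,w in((.03,.007),(.155,.007),(.155,-.007),(.03,-.007))])),c))
crop(im,250,165,60,45,13,f'pics/b{sys.argv[1]}.png',L)
E
python3 bar.py 10
```

```text
[-0.15743616  0.1633142   0.26826041] [ 1.117e+01  6.430e+00 -4.690e+00  7.875e+01 -1.000e-02  2.450e+00] [-1.79994851e+02  1.24334190e-01 -1.71285471e+02]
```

View pics/b10.png

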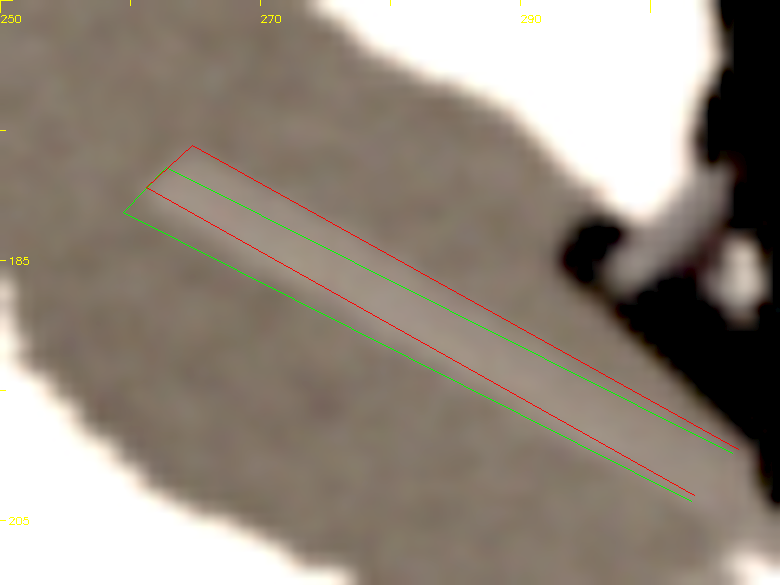

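Request:
{"method": "move_arm", "body": {
  "commands": [
    {"claw": -1,"travel": [0,0,0],"turn": 1.5},
    {"claw": -1,"travel": [0,0,0],"turn": 0.5},
    {"claw": -1,"travel": [0,0,0],"turn": 0},
    {"claw": -1,"travel": [0,0,0],"turn": 0}
  ]
}}

```text
time: 12.7
ee_pos: [0.553, 0.1092, 0.2569]
tcp_rot: [-180.0, 0.1, -173.2]
wrist_force: [0.1, -0.7, 6.3]
opening: 0.0109
```

```bash
python3 bar.py 11
```

```text
[-0.18419978  0.08454853  0.33094883] [ 1.117e+01  6.430e+00 -4.690e+00  7.875e+01 -1.000e-02  4.350e+00] [-1.79997117e+02  1.25329273e-01 -1.73177253e+02]
```

View pics/b11.png

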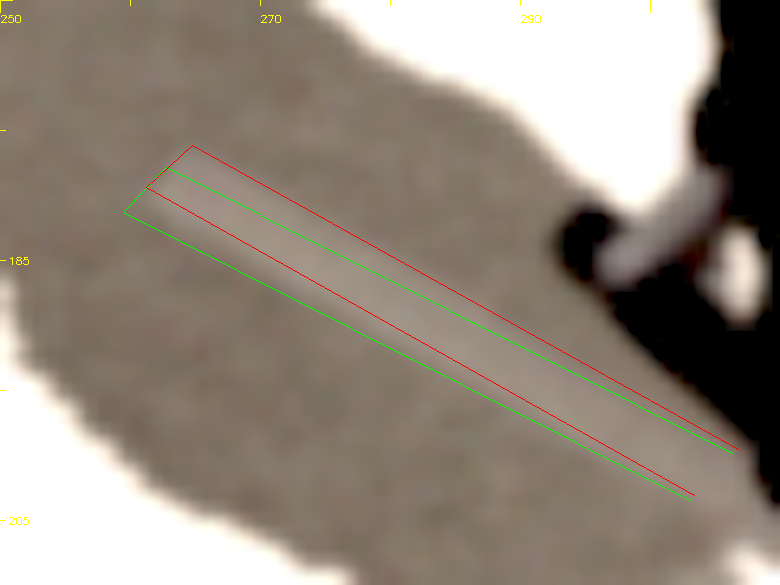

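Request:
{"method": "move_arm", "body": {
  "commands": [
    {"claw": -1,"travel": [0,0,0],"turn": -2},
    {"claw": 0.2,"travel": [0,0,0],"turn": 0},
    {"claw": 0.2,"travel": [0,0,0],"turn": 0},
    {"claw": 0.2,"travel": [0,0,0],"turn": 0},
    {"claw": 0.2,"travel": [0,0,0],"turn": 0}
  ]
}}

```text
time: 13.17
ee_pos: [0.5526, 0.1091, 0.2554]
tcp_rot: [180.0, -0.0, -171.2]
wrist_force: [0.4, 0.3, 0.2]
opening: 0.0513
```

Request:
{"method": "move_arm", "body": {
  "commands": [
    {"claw": 0.2,"travel": [0,0,-1],"turn": 0},
    {"claw": 0.2,"travel": [0,0,-2.5],"turn": 0},
    {"claw": 0.2,"travel": [0,0,-3.5],"turn": 0},
    {"claw": 0.2,"travel": [0,0,-3.5],"turn": 0},
    {"claw": 0.2,"travel": [0,0,0],"turn": 0}
  ]
}}

```text
time: 13.58
ee_pos: [0.5529, 0.1092, 0.3686]
tcp_rot: [180.0, 0.5, -171.2]
wrist_force: [0.4, 0.8, 0.7]
opening: 0.0513
```

```bash
python3 plan.py .4273 -.2872 .36 96.9
```

```text
now 13.58 [0.5529 0.1092 0.3686] [ 179.98    0.54 -171.21] open 0.0513 F [0.4 0.8 0.7]
1 [1.32, -2.66, 0.06] 6.6
2 [1.0, -2.8, 0.06] 6.6
3 [0.68, -2.89, 0.06] 6.6
4 [0.34, -2.95, 0.06] 6.6
5 [-0.0, -2.97, 0.06] 6.5
6 [-0.34, -2.95, 0.06] 6.6
7 [-0.67, -2.89, 0.06] 6.5
8 [-1.0, -2.8, 0.06] 6.6
9 [-1.31, -2.66, 0.06] 6.5
10 [-1.61, -2.5, 0.06] 6.6
11 [-1.88, -2.3, 0.07] 6.5
12 [-2.13, -2.07, 0.06] 6.6
13 [-2.35, -1.81, 0.07] 6.5
14 [-2.55, -1.54, 0.06] 6.6
end [ 0.4273 -0.2872  0.36  ] -263.11
```

Request:
{"method": "move_arm", "body": {
  "commands": [
    {"claw": 0.5,"travel": [1.32,-2.66,0.06],"turn": 6.6},
    {"claw": 0.5,"travel": [1.0,-2.8,0.06],"turn": 6.6},
    {"claw": 0.5,"travel": [0.68,-2.89,0.06],"turn": 6.6},
    {"claw": 0.5,"travel": [0.34,-2.95,0.06],"turn": 6.6},
    {"claw": 0.5,"travel": [0,-2.97,0.06],"turn": 6.5}
  ]
}}

```text
time: 14.0
ee_pos: [0.5072, -0.0336, 0.3584]
tcp_rot: [180.0, 0.0, 155.6]
wrist_force: [-0.0, -0.1, 0.9]
opening: 0.0634
```

Request:
{"method": "move_arm", "body": {
  "commands": [
    {"claw": 0.5,"travel": [-0.34,-2.95,0.06],"turn": 6.6},
    {"claw": 0.5,"travel": [-0.67,-2.89,0.06],"turn": 6.5},
    {"claw": 0.5,"travel": [-1.0,-2.8,0.06],"turn": 6.6},
    {"claw": 0.5,"travel": [-1.31,-2.66,0.06],"turn": 6.5},
    {"claw": 0.5,"travel": [-1.61,-2.5,0.06],"turn": 6.6}
  ]
}}

```text
time: 14.42
ee_pos: [0.4623, -0.1753, 0.3555]
tcp_rot: [180.0, 0.0, 122.8]
wrist_force: [0.4, 0.1, 0.1]
opening: 0.0641
```

Request:
{"method": "move_arm", "body": {
  "commands": [
    {"claw": 0.5,"travel": [-1.88,-2.3,0.07],"turn": 6.5},
    {"claw": 0.5,"travel": [-2.13,-2.07,0.06],"turn": 6.6},
    {"claw": 0.5,"travel": [-2.35,-1.81,0.07],"turn": 6.5},
    {"claw": 0.5,"travel": [-2.55,-1.54,0.06],"turn": 6.6},
    {"claw": 0.5,"travel": [0,0,0],"turn": 0}
  ]
}}

```text
time: 14.83
ee_pos: [0.4257, -0.2908, 0.3524]
tcp_rot: [-180.0, 0.1, 96.3]
wrist_force: [0.5, -0.3, -0.4]
opening: 0.0642
```

Request:
{"method": "move_arm", "body": {
  "commands": [
    {"claw": 0.5,"travel": [0,0,0],"turn": 0},
    {"claw": 0.5,"travel": [0,0,0],"turn": 0}
  ]
}}

```text
time: 15.0
ee_pos: [0.4271, -0.2872, 0.3524]
tcp_rot: [180.0, -0.0, 97.0]
wrist_force: [-0.2, 0.1, 0.0]
opening: 0.0644
```

Run:
```python
from h import *
t=viewer.camera('top');s=viewer.camera('scene');cv2.imwrite('pics/top12.png',t);cv2.imwrite('pics/scene12.png',s)
crop(t,215,125,130,90,6,'pics/t12.png'); crop(s,215,155,130,100,6,'pics/s12.png')
o=status.get_obs();print(o['q'].round(2),o['tcp_rot'],o['ee_pos'])
```

```text
[-3.384e+01 -6.500e-01 -1.530e+00  8.911e+01  1.000e-02  4.913e+01] [1.79980496e+02 2.56593090e-03 9.70268353e+01] [ 0.42744325 -0.28653964  0.35233296]
```

View pics/t12.png

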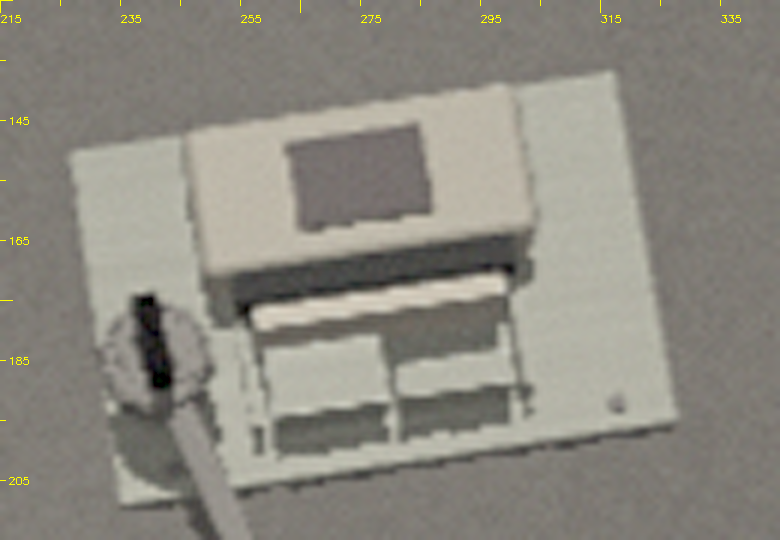

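View pics/s12.png

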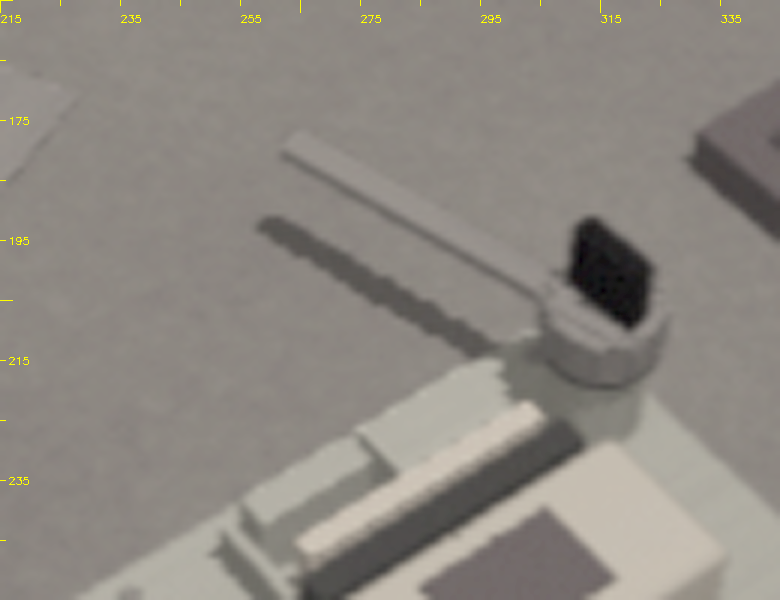

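View pics/scene12.png

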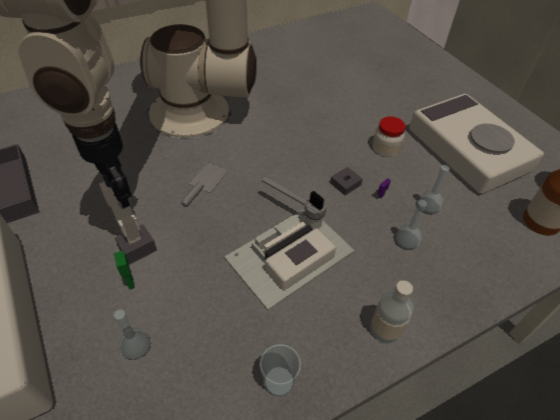

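```bash
python3 - <<'E'
from h import *
from scipy.optimize import least_squares
a,b=np.array([370+216/6-.4,180+536/6-.4]),np.array([95+85/5-.4,170+68/5-.4])
s=least_squares(lambda X:np.r_[proj('top',X)[0]-a,proj('scene',X)[0]-b],[.35,-.3,.1]);print('decoy top centre',s.x.round(4),s.fun.round(2))
t=cv2.imread('pics/top0.png')
a,b=np.array([415,200.]),np.array([95+129/5,170+440/5])
a=np.array([370+270/6,180+123/6]);b=np.array([95+25,170+430/5-1])
s=least_squares(lambda X:np.r_[proj('top',X)[0]-a,proj('scene',X)[0]-b],[.5,-.3,.1]);print('green',s.x.round(4),s.fun.round(2))
E
python3 plan.py .4273 -.2872 .249 96.9 20
```

```text
decoy top centre [ 0.3345 -0.289   0.1343] [-0.02 -0.   -0.02  0.  ]
green [ 0.5076 -0.3259  0.1049] [-0.28 -0.06 -0.22  0.01]
now 15.1 [ 0.4274 -0.2865  0.3523] [179.98   0.    97.03] open 0.0637 F [0.4 0.4 0.7]
1 [-0.01, -0.0, 1.72] 0.0
2 [-0.01, -0.0, 1.72] 0.0
3 [-0.01, -0.01, 1.72] 0.0
4 [-0.01, -0.0, 1.72] 0.0
5 [-0.01, -0.01, 1.73] 0.1
6 [-0.01, -0.0, 1.72] 0.0
end [ 0.4273 -0.2872  0.249 ] 96.93
```

Request:
{"method": "move_arm", "body": {
  "commands": [
    {"claw": 0.5,"travel": [-0.05,0,2],"turn": 0},
    {"claw": 0.5,"travel": [0,0,2],"turn": 0},
    {"claw": 0.5,"travel": [0,0,2],"turn": 0},
    {"claw": 0.5,"travel": [0,0,2],"turn": 0},
    {"claw": 0.5,"travel": [0,0,1.5],"turn": 0}
  ]
}}

```text
time: 15.52
ee_pos: [0.4274, -0.2866, 0.2555]
tcp_rot: [-180.0, -0.0, 97.1]
wrist_force: [0.2, 0.4, -0.7]
opening: 0.0644
```

Request:
{"method": "move_arm", "body": {
  "commands": [
    {"claw": 0.5,"travel": [0,0,0.8],"turn": 0},
    {"claw": 0.2,"travel": [0,0,0],"turn": 0},
    {"claw": 0,"travel": [0,0,0],"turn": 0},
    {"claw": 0,"travel": [0,0,0],"turn": 0}
  ]
}}

```text
time: 15.85
ee_pos: [0.4276, -0.2877, 0.2502]
tcp_rot: [179.9, 0.1, 97.0]
wrist_force: [0.3, 0.0, -0.5]
opening: 0.0426
```

Run:
```python
from h import *
s=viewer.camera('scene');cv2.imwrite('pics/scene13.png',s)
crop(s,90,165,80,100,6,'pics/s13.png')
o=status.get_obs();print(o['tcp_rot'],o['ee_pos'],o['opening'])
```

```text
[1.79916056e+02 6.90346640e-02 9.69433665e+01] [ 0.42762795 -0.28780559  0.2503325 ] 0.04277376591905407
```

View pics/s13.png

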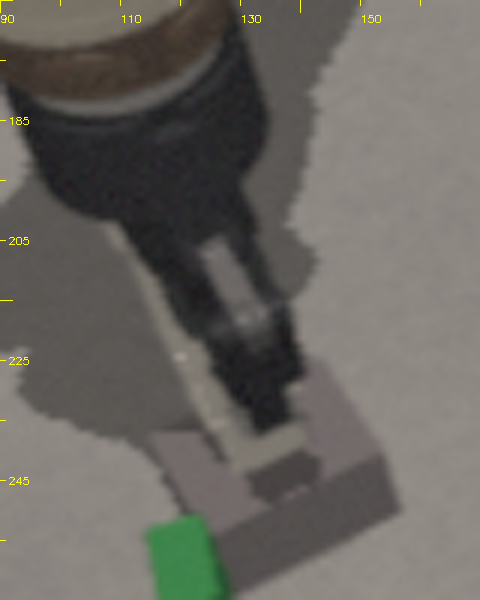

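Request:
{"method": "move_arm", "body": {
  "commands": [
    {"claw": -1,"travel": [0,0,0],"turn": 0},
    {"claw": -1,"travel": [0,0,0],"turn": 0},
    {"claw": -1,"travel": [0,0,0],"turn": 0},
    {"claw": -1,"travel": [0,0,0],"turn": 0},
    {"claw": -1,"travel": [0,0,0],"turn": 0}
  ],
  "squeeze": 100
}}

```text
time: 16.32
ee_pos: [0.4275, -0.288, 0.25]
tcp_rot: [179.9, 0.1, 96.9]
wrist_force: [-0.4, 0.9, 7.2]
opening: 0.019
```

Request:
{"method": "move_arm", "body": {
  "commands": [
    {"claw": -1,"travel": [0,0,0],"turn": 0},
    {"claw": -1,"travel": [0,0,-1],"turn": 0},
    {"claw": -1,"travel": [0,0,-2.5],"turn": 0},
    {"claw": -1,"travel": [0,0,-3],"turn": 0},
    {"claw": -1,"travel": [0,0,-3.5],"turn": 0}
  ]
}}

```text
time: 16.73
ee_pos: [0.4267, -0.2876, 0.3494]
tcp_rot: [-179.9, -0.1, 96.9]
wrist_force: [1.1, -0.4, -1.3]
opening: 0.019
```

Request:
{"method": "move_arm", "body": {
  "commands": [
    {"claw": -1,"travel": [0,0,0],"turn": 0},
    {"claw": -1,"travel": [0,0,0],"turn": 0}
  ]
}}

```text
time: 16.9
ee_pos: [0.4274, -0.288, 0.3514]
tcp_rot: [179.8, 0.1, 96.9]
wrist_force: [0.4, 0.8, -1.8]
opening: 0.0187
```

```bash
python3 - <<'E'
from h import *
f=T([.5913,.0147,0],.169); print(f([[-.022,-.028,0],[-.024,-.028,0],[-.016,-.028,0]]))
# tile top ends from top12 px crop
def P_(a,b,z): 
    X=ray('top',(215+(a+.5)/6-.5,125+(b+.5)/6-.5),z); c,s=np.cos(.169),np.sin(.169); d=X[:2]-[.5913,.0147]; return np.round([c*d[0]+s*d[1],-s*d[0]+c*d[1]],4)
print('tile back', P_(258,330,.058),P_(507,290,.058),'front',P_(252,307,.058),P_(503,272,.058))
print('thin front top',P_(397,368,.044),P_(507,350,.044),'rear',P_(400,400,.044))
print('block top L', P_(266,349,.044),P_(380,335,.044))
s=viewer.camera('scene');t=viewer.camera('top');cv2.imwrite('pics/scene14.png',s);cv2.imwrite('pics/top14.png',t);crop(s,85,120,70,90,6,'pics/s14.png')
E
python3 plan.py .5727 -.0171 .36 99.7
```

```text
[[ 0.57432293 -0.01660142  0.        ]
 [ 0.57235142 -0.01693782  0.        ]
 [ 0.58023745 -0.01559224  0.        ]]
tile back [-0.0147  0.0549] [-0.0136 -0.0544] front [-0.0041  0.0559] [-0.0053 -0.054 ]
thin front top [-0.0372 -0.0027] [-0.0366 -0.0513] rear [-0.0515 -0.0017]
block top L [-0.02    0.0524] [-0.0214  0.0023]
now 17.0 [ 0.4271 -0.2878  0.3485] [-1.7997e+02 -3.0000e-02  9.6910e+01] open 0.0189 F [-0.9 -0.7 -1. ]
1 [3.14, 2.21, -0.14] -0.3
2 [3.13, 2.23, -0.14] -0.4
3 [3.11, 2.25, -0.14] -0.3
4 [3.1, 2.27, -0.15] -0.4
5 [3.09, 2.29, -0.14] -0.3
6 [3.07, 2.31, -0.15] -0.4
7 [3.06, 2.33, -0.14] -0.3
8 [3.04, 2.34, -0.15] -0.4
end [ 0.5727 -0.0171  0.36  ] 99.71
```

View pics/s14.png

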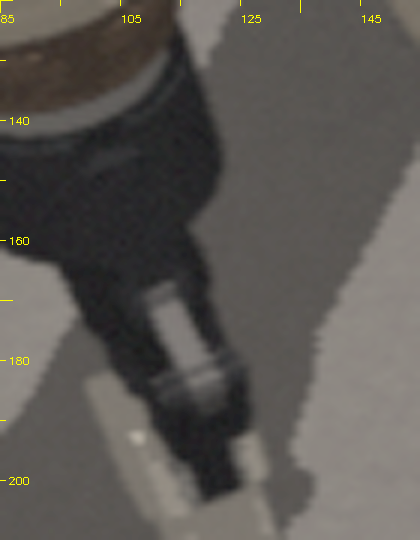

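Request:
{"method": "move_arm", "body": {
  "commands": [
    {"claw": -1,"travel": [3.14,2.21,-0.14],"turn": -0.3},
    {"claw": -1,"travel": [3.13,2.23,-0.14],"turn": -0.4},
    {"claw": -1,"travel": [3.11,2.25,-0.14],"turn": -0.3},
    {"claw": -1,"travel": [3.1,2.27,-0.15],"turn": -0.4},
    {"claw": -1,"travel": [3.09,2.29,-0.14],"turn": -0.3}
  ]
}}

```text
time: 17.42
ee_pos: [0.5184, -0.1169, 0.3547]
tcp_rot: [-179.9, -0.0, 98.6]
wrist_force: [0.4, -1.7, -0.7]
opening: 0.0187
```

Request:
{"method": "move_arm", "body": {
  "commands": [
    {"claw": -1,"travel": [3.07,2.31,-0.15],"turn": -0.4},
    {"claw": -1,"travel": [3.06,2.33,-0.14],"turn": -0.3},
    {"claw": -1,"travel": [3.04,2.3,-0.15],"turn": -0.4},
    {"claw": -1,"travel": [0,0,0],"turn": 0},
    {"claw": -1,"travel": [0,0,0],"turn": 0}
  ]
}}

```text
time: 17.83
ee_pos: [0.5728, -0.0154, 0.3585]
tcp_rot: [-179.8, -0.0, 99.9]
wrist_force: [-0.6, -0.3, -0.3]
opening: 0.0186
```

Request:
{"method": "move_arm", "body": {
  "commands": [
    {"claw": -1,"travel": [0,0,0],"turn": 0},
    {"claw": -1,"travel": [0,0,0],"turn": 0}
  ]
}}

```text
time: 18.0
ee_pos: [0.5719, -0.0181, 0.3598]
tcp_rot: [-179.9, -0.0, 99.7]
wrist_force: [-0.2, -0.1, -1.2]
opening: 0.0186
```

```bash
cat > sl.py <<'E'
from h import *
import sys
tag=sys.argv[1]; w=list(map(int,sys.argv[2:7]))
s=viewer.camera('scene');cv2.imwrite(f'pics/scene{tag}.png',s)
t=viewer.camera('top');cv2.imwrite(f'pics/top{tag}.png',t)
o=status.get_obs(); print(o['time'],o['ee_pos'].round(4),o['tcp_rot'].round(2),o['opening'].round(4),o['wrist_force'].round(1))
y=np.radians(o['tcp_rot'][2]-90); f=T([*o['ee_pos'][:2],o['ee_pos'][2]-.240],y)
L=[(proj('scene',b),(0,255,0)) for b in box(f,-.01,.01,-.018,.018,.06,.1)+box(f,-.006,.006,-.014,.014,0.004,.06)]
crop(s,*w,f'pics/s{tag}.png',L)
E
python3 sl.py 15 225 140 90 110 6; python3 plan.py .5719 -.0170 .32 99.7
```

```text
now 18.1 [ 0.5719 -0.0184  0.3603] [-179.98    0.     99.61] open 0.0188 F [ 0.1 -0.7 -1.2]
1 [0.07, 0.01, 2.02] -0.0
2 [0.06, 0.01, 2.01] -0.1
end [ 0.5719 -0.017   0.32  ] 99.71Traceback (most recent call last):
  File "sl.py", line 6, in <module>
    o=status.get_obs(); print(o['time'],o['ee_pos'].round(4),o['tcp_rot'].round(2),o['opening'].round(4),o['wrist_force'].round(1))
                                                                                   ^^^^^^^^^^^^^^^^^^
AttributeError: 'float' object has no attribute 'round'
```

Descend to just above the gap and look.

Request:
{"method": "move_arm", "body": {
  "commands": [
    {"claw": -1,"travel": [0.1,0,1.5],"turn": 0},
    {"claw": -1,"travel": [0,0,1.5],"turn": 0},
    {"claw": -1,"travel": [0,0,1],"turn": 0},
    {"claw": -1,"travel": [0,0,0],"turn": 0},
    {"claw": -1,"travel": [0,0,0],"turn": 0}
  ]
}}

```text
time: 18.52
ee_pos: [0.5719, -0.0168, 0.3204]
tcp_rot: [-180.0, -0.0, 99.7]
wrist_force: [-0.3, 0.4, -0.8]
opening: 0.0189
```

```bash
sed -i "s/o\['opening'\].round(4)/round(o['opening'],4)/" sl.py; python3 sl.py 15 230 160 90 100 6
```

```text
18.6167 [ 0.5722 -0.0165  0.3214] [1.7994e+02 1.0000e-02 9.9690e+01] 0.0188 [ 0.1  0.2 -0.4]
```

View pics/s15.png

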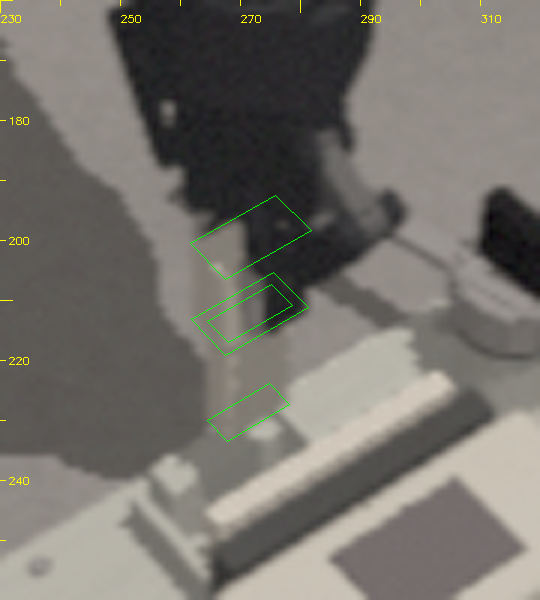

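Request:
{"method": "move_arm", "body": {
  "commands": [
    {"claw": -1,"travel": [0,0,0.8],"turn": 0},
    {"claw": -1,"travel": [0,0,0.8],"turn": 0},
    {"claw": -1,"travel": [0,0,0.6],"turn": 0},
    {"claw": -1,"travel": [0,0,0.4],"turn": 0},
    {"claw": -1,"travel": [0,0,0],"turn": 0}
  ]
}}

```text
time: 19.03
ee_pos: [0.572, -0.0162, 0.293]
tcp_rot: [-179.9, -0.0, 99.7]
wrist_force: [0.4, 0.3, -0.6]
opening: 0.0189
```

Request:
{"method": "move_arm", "body": {
  "commands": [
    {"claw": -1,"travel": [0,0,0.4],"turn": 0},
    {"claw": -1,"travel": [0,0,0.4],"turn": 0},
    {"claw": -1,"travel": [0,0,0.4],"turn": 0},
    {"claw": -1,"travel": [0,0,0],"turn": 0}
  ]
}}

```text
time: 19.37
ee_pos: [0.5721, -0.0162, 0.2815]
tcp_rot: [-179.9, -0.0, 99.7]
wrist_force: [0.1, 0.7, -0.3]
opening: 0.0189
```

```bash
python3 sl.py 16 230 180 90 90 6
```

```text
19.4667 [ 0.5722 -0.0162  0.2824] [-179.99   -0.     99.72] 0.0186 [ 0.1 -0.5 -1.7]
```

View pics/s16.png

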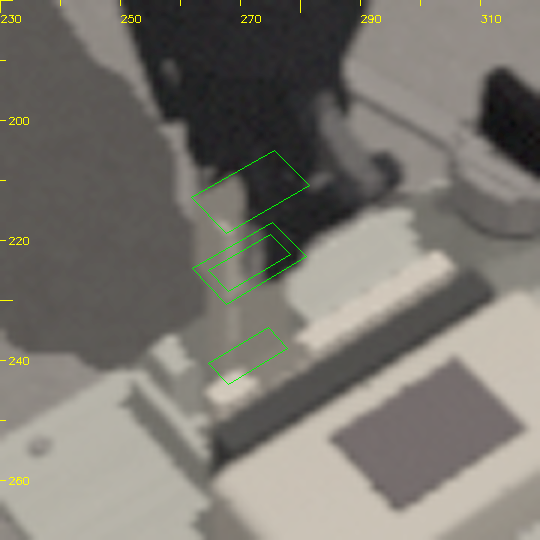

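Request:
{"method": "move_arm", "body": {
  "commands": [
    {"claw": -1,"travel": [0,0,0.4],"turn": 0},
    {"claw": -1,"travel": [0,0,0.4],"turn": 0},
    {"claw": -1,"travel": [0,0,0.4],"turn": 0},
    {"claw": -1,"travel": [0,0,0],"turn": 0}
  ]
}}

```text
time: 19.8
ee_pos: [0.572, -0.0162, 0.2693]
tcp_rot: [-179.9, -0.0, 99.7]
wrist_force: [-0.4, 0.2, -0.5]
opening: 0.0187
```

Request:
{"method": "move_arm", "body": {
  "commands": [
    {"claw": -1,"travel": [0,0,0.4],"turn": 0},
    {"claw": -1,"travel": [0,0,0.4],"turn": 0},
    {"claw": -1,"travel": [0,0,0.4],"turn": 0},
    {"claw": -1,"travel": [0,0,0],"turn": 0}
  ]
}}

```text
time: 20.13
ee_pos: [0.572, -0.0162, 0.2574]
tcp_rot: [-179.9, -0.0, 99.7]
wrist_force: [-0.1, 0.9, -0.8]
opening: 0.0187
```

Request:
{"method": "move_arm", "body": {
  "commands": [
    {"claw": -1,"travel": [0,0,0.3],"turn": 0},
    {"claw": -1,"travel": [0,0,0.3],"turn": 0},
    {"claw": -1,"travel": [0,0,0.1],"turn": 0},
    {"claw": -1,"travel": [0,0,0],"turn": 0}
  ]
}}

```text
time: 20.47
ee_pos: [0.5721, -0.0162, 0.2511]
tcp_rot: [-180.0, -0.0, 99.7]
wrist_force: [-1.0, -1.1, -0.7]
opening: 0.0189
```

Request:
{"method": "move_arm", "body": {
  "commands": [
    {"claw": -1,"travel": [0,0,0.1],"turn": 0},
    {"claw": -1,"travel": [0,0,0.1],"turn": 0},
    {"claw": -1,"travel": [0,0,0],"turn": 0}
  ]
}}

```text
time: 20.72
ee_pos: [0.5722, -0.0162, 0.2494]
tcp_rot: [-180.0, 0.0, 99.7]
wrist_force: [-0.4, 0.1, -0.7]
opening: 0.0185
```

Request:
{"method": "move_arm", "body": {
  "commands": [
    {"claw": -1,"travel": [0,0,0.1],"turn": 0},
    {"claw": -1,"travel": [0,0,0.05],"turn": 0},
    {"claw": -1,"travel": [0,0,0],"turn": 0}
  ]
}}

```text
time: 20.97
ee_pos: [0.5722, -0.0162, 0.2481]
tcp_rot: [180.0, 0.0, 99.7]
wrist_force: [0.1, -0.1, -0.6]
opening: 0.0187
```

Request:
{"method": "move_arm", "body": {
  "commands": [
    {"claw": -1,"travel": [0,0,0.05],"turn": 0},
    {"claw": -1,"travel": [0,0,0],"turn": 0}
  ]
}}

```text
time: 21.13
ee_pos: [0.5722, -0.0162, 0.2481]
tcp_rot: [180.0, 0.0, 99.7]
wrist_force: [-1.1, 0.3, 4.9]
opening: 0.019
```

Request:
{"method": "move_arm", "body": {
  "commands": [
    {"claw": -1,"travel": [0,0.1,0],"turn": 0},
    {"claw": -1,"travel": [0,0.1,0],"turn": 0},
    {"claw": -1,"travel": [0,0.1,0],"turn": 0},
    {"claw": -1,"travel": [0,0.1,0],"turn": 0},
    {"claw": -1,"travel": [0,0,0],"turn": 0}
  ]
}}

```text
time: 21.55
ee_pos: [0.5761, -0.0156, 0.2481]
tcp_rot: [-180.0, 0.0, 99.7]
wrist_force: [-3.2, -0.2, 6.3]
opening: 0.0188
```

Request:
{"method": "move_arm", "body": {
  "commands": [
    {"claw": -1,"travel": [0,0.1,0],"turn": 0},
    {"claw": -1,"travel": [0,0.1,0],"turn": 0},
    {"claw": -1,"travel": [0,0,0],"turn": 0}
  ]
}}

```text
time: 21.8
ee_pos: [0.5779, -0.0153, 0.248]
tcp_rot: [-180.0, 0.0, 99.7]
wrist_force: [-3.2, -1.4, 7.1]
opening: 0.0186
```

Request:
{"method": "move_arm", "body": {
  "commands": [
    {"claw": -1,"travel": [0,0.1,0],"turn": 0},
    {"claw": -1,"travel": [0,0,0],"turn": 0}
  ]
}}

```text
time: 21.97
ee_pos: [0.5789, -0.0151, 0.248]
tcp_rot: [-180.0, 0.0, 99.7]
wrist_force: [-3.9, 0.2, 6.2]
opening: 0.0191
```

Request:
{"method": "move_arm", "body": {
  "commands": [
    {"claw": -1,"travel": [0,0.1,0],"turn": 0},
    {"claw": -1,"travel": [0,0,0],"turn": 0}
  ]
}}

```text
time: 22.13
ee_pos: [0.5797, -0.0149, 0.248]
tcp_rot: [-179.9, 0.0, 99.7]
wrist_force: [-4.6, -1.3, 7.8]
opening: 0.0185
```

Request:
{"method": "move_arm", "body": {
  "commands": [
    {"claw": -1,"travel": [0,0.05,0],"turn": 0},
    {"claw": -1,"travel": [0,0,0],"turn": 0}
  ]
}}

```text
time: 22.3
ee_pos: [0.58, -0.0149, 0.248]
tcp_rot: [-179.9, 0.0, 99.7]
wrist_force: [-6.5, -0.8, 7.8]
opening: 0.0188
```

Request:
{"method": "move_arm", "body": {
  "commands": [
    {"claw": -1,"travel": [0,0.05,0],"turn": 0},
    {"claw": -1,"travel": [0,0,0],"turn": 0}
  ]
}}

```text
time: 22.47
ee_pos: [0.5802, -0.0149, 0.248]
tcp_rot: [-179.9, 0.0, 99.7]
wrist_force: [-10.4, -1.7, 9.6]
opening: 0.0185
```

```bash
python3 sl.py 17 230 180 90 90 6
```

```text
22.5667 [ 0.5802 -0.0149  0.248 ] [-1.7986e+02  1.0000e-02  9.9700e+01] 0.0184 [-9.5 -1.3  9.4]
```

View pics/s17.png

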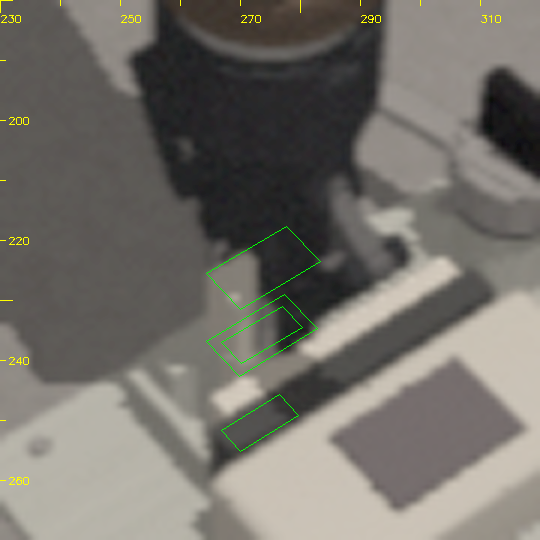

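Request:
{"method": "move_arm", "body": {
  "commands": [
    {"claw": -1,"travel": [0,0.05,0],"turn": 0},
    {"claw": -1,"travel": [0,0.05,0],"turn": 0},
    {"claw": -1,"travel": [0,0,0],"turn": 0}
  ]
}}

```text
time: 22.82
ee_pos: [0.5806, -0.0148, 0.248]
tcp_rot: [-179.8, 0.0, 99.7]
wrist_force: [-15.3, -2.3, 12.7]
opening: 0.0186
```

```bash
python3 sl.py 18 230 180 90 90 6
python3 - <<'E'
from h import *
a=cv2.imread('pics/scene12.png');b=cv2.imread('pics/scene18.png')
f=T([.5913,.0147,0],.169); L=[(proj('scene',x),(0,255,0)) for x in box(f,-.01,0,-.055,.055,.008,.058)[1:]]
for n,i in(('a',a),('b',b)): crop(i,258,215,56,48,13,f'pics/cmp{n}.png',L if n=='b' else [])
E
```

```text
22.9167 [ 0.5805 -0.0148  0.248 ] [-1.7976e+02  1.0000e-02  9.9690e+01] 0.0188 [-15.4  -1.5  13.1]
```

View pics/cmpa.png

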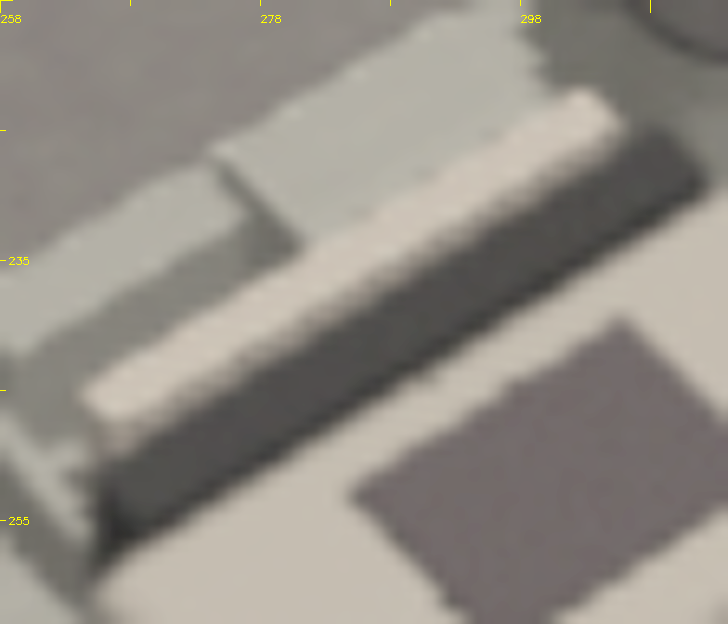

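View pics/cmpb.png

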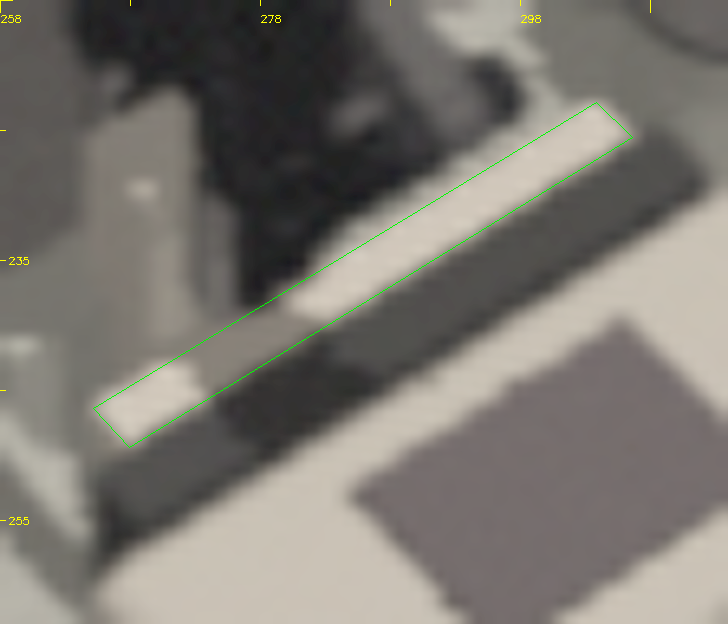

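Request:
{"method": "move_arm", "body": {
  "commands": [
    {"claw": -1,"travel": [0,0.05,0],"turn": 0},
    {"claw": -1,"travel": [0,0.05,0],"turn": 0},
    {"claw": -1,"travel": [0,0,0],"turn": 0},
    {"claw": -1,"travel": [0,0,0],"turn": 0},
    {"claw": -1,"travel": [0,0,0],"turn": 0}
  ]
}}

```text
time: 23.33
ee_pos: [0.581, -0.0147, 0.248]
tcp_rot: [-179.7, 0.0, 99.7]
wrist_force: [-19.7, -2.3, 14.8]
opening: 0.0187
```

```bash
python3 sl.py 19 255 180 90 90 6
python3 - <<'E'
from h import *
crop('pics/scene19.png',258,215,56,48,13,'pics/cmpc.png')
a=np.hstack([cv2.imread('pics/scene19.png'),cv2.imread('pics/top19.png')])
cv2.imwrite('pics/both19.png',cv2.resize(a,(800,300),interpolation=cv2.INTER_AREA))
E
```

```text
23.4333 [ 0.581  -0.0147  0.248 ] [-1.7966e+02  1.0000e-02  9.9680e+01] 0.0188 [-19.1  -3.6  15.7]
```

View pics/cmpc.png

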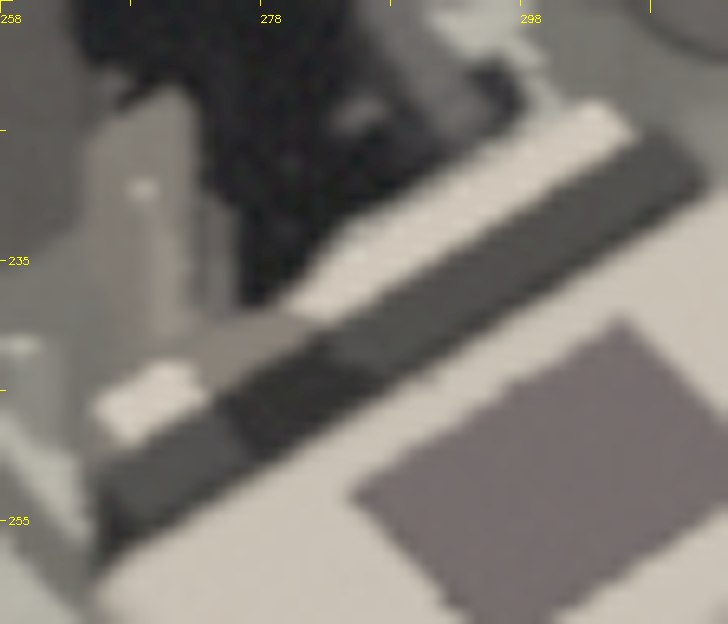

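View pics/scene19.png

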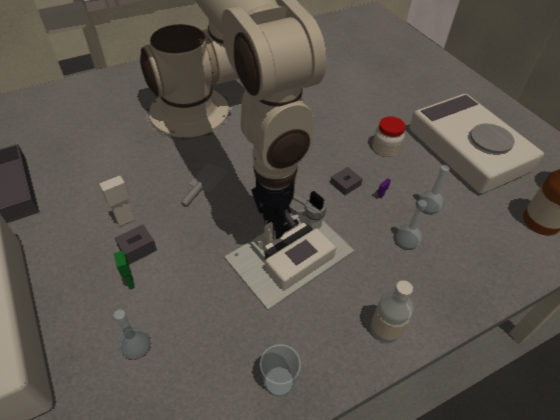

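View pics/top19.png

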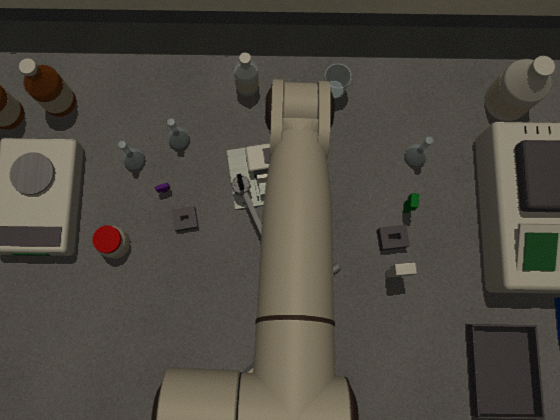

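```bash
python3 -c "
from h import *
print(bot.job_done()); o=status.get_obs(); print(o['time'],o['ee_pos'],o['wrist_force'],o['opening'])"
```

```text
the job is handed in; nothing more can be done
None
the job is handed in; nothing more can be done
```

I carried out the whole job in the order asked and handed it in at about 23.4 s of the 54 s allowed; the hand-in gave no verdict.

- **Key and latch:** I took the key from its rest and pushed it home; the shoulder met the lock with about 10 N. I turned it clockwise, but the last joint came within about 1° of its range limit before the stop. I released the key, gripped it again half a turn round and finished the turn. At the end the torque rose to 0.33 Nm and the latch bar no longer moved. The camera overlay put the bar at about 1.28 rad against the nominal 1.3, which I put down to calibration error. I left the key in the lock.
- **Spacer and tile:** I took the white spacer from its rest and lowered it behind the tile in the wide half of the gap, on the -y side. It touched the base plate at the expected height. I then pushed it in the port direction until the tile met the port face.

**Last checks before handing in:**
- The tile's top edge matched the drawn outline of a flush tile along its whole length.
- The press was about 19 N, with about 15 N downward, and the grip was set to 100 N with the fingers at 18.8 mm.
- All three flasks were standing, the key was in the lock and the bar was clear of the gap.

I could not read the state again after handing in, so I have not seen how it held in the final second.

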